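# Pour the bearing balls into the steel box and close it

## Robot

A 7-joint arm with a two-finger parallel gripper is mounted at the origin on a cart in front of the work surface, level with it; the furniture and walls round the work are solid. World frame = base frame: x ahead of the robot, y to its left, z up, the work surface at z = 0. Lengths are in mm, angles in rad, forces in N, time in s.
With the tool pointing down it reaches from about 425 to 950 mm from the base axis. Payload 4.7 kg.
Tool frame: the origin (TCP) lies midway between the tips of the shut fingers; the grasp point (between the pads) lies 19 mm behind it; z points along the fingers, y is the direction in which the jaws open and shut (so a half turn about z gives the same grasp; the last joint's range is limited). The gripper opens to 87 mm and grips with 3 to 60 N. Pads are 19 mm wide; open, the fingers measure 117 mm over their backs; the gripper's body (75 mm by 190 mm) begins 51 mm behind the grasp point.
Start: joints at [-1.314, 0.469, -0.049, 1.532, 0.024, 1.141, -0.082], TCP at [190.258, 647.651, 222.573] pointing down, gripper open.
Joint ranges: [-2.59, 2.59], [-0.33, 1.99], [-1.39, 1.29], [0.1, 2.45], [-1.04, 4.18], [0.21, 1.99], [-2.66, 2.66]. Speed limits (rad/s): [2.57, 2.57, 3.14, 3.14, 3.14, 3.14, 3.14].

## Interface

Orientations are given as a rotation vector (axis times angle).
In Python, from bench import r gives the robot as it stands.
- The arm moves only by the tool carry_out, never from a script. Its argument "targets" is a list of rows, each a list of 3 entries, a list of its own where there are three numbers: the shift along the world's x, y, z in mm, then the turn, a rotation vector about the world's x, y, z in degrees, then the finger opening in mm, from 0 to 87. In form: [[[dx, dy, dz], [wx, wy, wz], claw], ...]. A call has 1 to 8 rows; each row is the pose to reach, as a shift and turn from the pose commanded when the call began; what a row does not reach only later rows make up. A row lasts 1/12 s, in which the tool goes at most 41.7 mm and 7.16 degrees, less where a joint would pass 70% of its speed; a pose out of reach is approached as far as the arm can. A call with a gripper value outside its range is refused whole. The fingers move at their own pace and stop on an object; "force" is the grip in N (left out, the last holds). Time passes only in rows, so rows that repeat a pose let the fingers close. It gives the time, the measured TCP pose, the force and the opening at its end, in the units of the state.
- r.state(): the state, without advancing time (a new reading comes with each control period).
- r.capture(name): name is "scene" or "side" or "wrist"; returns (picture, depth): 400x640x3 uint8, red, green, blue; 400x640 float32, mm along the optical axis (not along the pixel's ray), 0 where there is no reading.
- r.camera_info(name): a dict with "fx", "fy", "cx", "cy" (pixels), "R" (3x3) and "t" (3): a world point X has camera coordinates R X + t. Camera axes: x right, y down, z forward; pixel columns grow to the right and rows downward; lengths in mm; the calibration is good to about 2 mm. The wrist camera is an equidistant fisheye: a pixel r from the principal point sees the ray r / f radians off the axis. A picture is of the moment at which its call begins: read the wrist's pose just before it. camera_info takes no time and is no camera call; for the wrist camera it gives the pose at the moment of the call.
- r.hand_in(): hands the job in, once; it reports no verdict.
The state is a dict: "t": time; "joint_pos": joint angles; "qvel": joint speeds; "joint_torque": joint torques, N m; "tool_pos": TCP position; "ee_rot": TCP orientation; "wrist_force": force on the tool from outside, world axes, zero at the start; "torque": the same for the moment, N m; "gripper_width": finger opening in mm.
Only numpy, scipy, OpenCV 4.12 (cv2) and the standard library are available. Lean on these libraries where they do the work, as an engineer would, in place of code of your own. Each camera call takes 0.05 s, during which the arm holds its last target.

## Task

Pour all six steel bearing balls from the handled cup into the steel box, and stand the empty cup upright on the glass plate again. Close the box's lid fully so the balls stay clean, and leave the other things on the desk where they are.

Things in the scene. Friction and masses are not known exactly. Their poses are not given: they have to be found in the camera images.
- cup: Round flared steel pouring cup on the glass plate: foot 68 mm across, mouth 112, height 56, wall 4, inner floor 7 mm up. Inside wall flares 27 degrees, so it empties when tipped 75 to 85 degrees. Origin: centre of the underside; z up its axis, +x toward the pouring lip, handle on the -x side (it starts pointing left, up to 40 degrees off). 0.15 to 0.3 kg, plus 0.2 kg of balls.
- handle (a point): Point on the centre line of the cup's flat black handle, a blade 10 mm thick and 30 mm wide that runs 95 mm from the rim, leaning outward 40 degrees from the cup's axis. This point is 60 mm up it from the rim and 35 mm below its end. Its frame: z up along the blade, x across its 10 mm thickness (the way to grip), y across its width. In the cup's frame it lies at (-93, 0, 102) mm.
- lip (a point): Middle of the rim edge opposite the handle, the place to pour over; at (56, 0, 56) mm in the cup's frame.
- plate: Clear glass plate, 205 x 205 x 6 mm, fixed on the desk. Origin: centre of the underside; z up, x and y along its edges. The cup must stand on it with its whole foot.
- box: Open steel box, fixed on the desk: 140 mm (its x) x 160 mm (its y) x 60 mm tall, wall and floor 4 mm. Origin: centre of the underside; z up; its hinged lid is on its +x (far) side.
- hinge (a point): Middle of the lid's hinge line, on the box at (70, 0, 60) mm in the box's frame; the hinge line runs along the box's y.
- lid (a joint): Angle of the box's lid in rad: 0 is shut flat on the box, about 1.57 upright, 1.9 its stop, leaning away from the robot. It starts open at 1.6 to 1.85. The hinge is stiff, so the lid stays where it is left: it needs about 0.16 to 0.26 N m (some 2 N at its edge) and must be pushed all the way down.
- lid_edge (a point): Middle of the lid's free edge, 140 mm from the hinge line (the near edge when shut; the top edge when open). The lid is a plain plate 140 x 160 x 6 mm with a small tab at this edge that sticks out 11 mm further.
- ball1: One of six equal steel balls, 20 mm in diameter, 33 g, that start in the cup. Origin: its centre.
- ball2: One of six equal steel balls, 20 mm in diameter, 33 g, that start in the cup. Origin: its centre.
- ball3: One of six equal steel balls, 20 mm in diameter, 33 g, that start in the cup. Origin: its centre.
- ball4: One of six equal steel balls, 20 mm in diameter, 33 g, that start in the cup. Origin: its centre.
- ball5: One of six equal steel balls, 20 mm in diameter, 33 g, that start in the cup. Origin: its centre.
- ball6: One of six equal steel balls, 20 mm in diameter, 33 g, that start in the cup. Origin: its centre.
- paste_jar: Bystander: a screw jar with a black lid, 49 mm across, 40 mm tall; standing loose on the desk, to be left where it is. Origin: centre of the underside.
- loupe: Bystander: a folding loupe, 45 x 30 x 14 mm; standing loose on the desk, to be left where it is. Origin: centre of the underside.
- drop_bottle: Bystander: a brown dropper bottle, 36 mm across, 79 mm tall; standing loose on the desk, to be left where it is. Origin: centre of the underside.
- blower: Bystander: a black rubber air blower standing upright, 51 mm across, 109 mm tall; standing loose on the desk, to be left where it is. Origin: centre of the underside.

How it is judged (in metres and radians):
On the way, in this order (a step that is already met when the one before it is completed fails the run):
1. the cup is tipped over the box (angle between cup's own z axis and vertical above 0.6 rad and horizontal distance between cup and box below 0.2 m and height (world z) of cup above 0.07 m).
2. all six balls are in the box (x of ball1 in the frame of box between -0.07 and 0.07 m and y of ball1 in the frame of box between -0.08 and 0.08 m and z of ball1 in the frame of box between 0 and 0.058 m and x of ball2 in the frame of box between -0.07 and 0.07 m and y of ball2 in the frame of box between -0.08 and 0.08 m and z of ball2 in the frame of box between 0 and 0.058 m and x of ball3 in the frame of box between -0.07 and 0.07 m and y of ball3 in the frame of box between -0.08 and 0.08 m and z of ball3 in the frame of box between 0 and 0.058 m and x of ball4 in the frame of box between -0.07 and 0.07 m and y of ball4 in the frame of box between -0.08 and 0.08 m and z of ball4 in the frame of box between 0 and 0.058 m and x of ball5 in the frame of box between -0.07 and 0.07 m and y of ball5 in the frame of box between -0.08 and 0.08 m and z of ball5 in the frame of box between 0 and 0.058 m and x of ball6 in the frame of box between -0.07 and 0.07 m and y of ball6 in the frame of box between -0.08 and 0.08 m and z of ball6 in the frame of box between 0 and 0.058 m), for 0.2 s.
At the end, for the whole second after the job is handed in: All six balls lie inside the box, its lid is shut (within 0.06 rad), and the cup stands upright (within 0.1 rad) and still on the glass plate, its axis within 75 mm of the plate's middle along each edge (all of step 2 and value of joint lid below 0.06 rad and x of cup in the frame of plate between -0.075 and 0.075 m and y of cup in the frame of plate between -0.075 and 0.075 m and z of cup in the frame of plate between 0.002 and 0.012 m and angle between cup's own z axis and vertical below 0.1 rad and linear speed of cup below 0.03 m/s); the robot touches nothing.
It fails at once if the paste jar is moved by more than 30 mm (distance of paste_jar from where it was at the start of the episode above 0.03 m).
It fails at once if the loupe is moved by more than 30 mm (distance of loupe from where it was at the start of the episode above 0.03 m).
It fails at once if the drop bottle is moved by more than 30 mm (distance of drop_bottle from where it was at the start of the episode above 0.03 m).
It fails at once if the blower is moved by more than 30 mm (distance of blower from where it was at the start of the episode above 0.03 m).
It also fails if it takes over 72 s, if anything falls off the work surface, if the arm or the gripper's body presses on something with over 40 N, if the wrist force passes 120 N, or if a joint passes its speed limit or range.

## Working session

There is one attempt and no reset: what is moved stays moved. The work goes in short steps, Python scripts to look and compute and a tool call to move; the robot and the scene stay as the last step left them, time stands still between calls to the robot, and variables do not carry over. Pictures are saved under pics/ and viewed, and the job is handed in when it is done.

Besides the shell and the picture viewer there is one more tool, called after "Request:" as a command line: name --argument value ..., lists and objects as JSON in quotes. carry_out: Moves the arm, as the interface text tells. Its arguments: {"type":"object","properties":{"targets":{"type":"array","items":{"type":"array"}},"force":{"type":"number"}},"required":["targets"]}

```bash
mkdir -p pics; ls; python3 - <<'E'
from bench import r
import cv2,numpy as np
s=r.state();print(s)
for n in ["scene","side","wrist"]:
    i=r.camera_info(n);print(n,{k:np.round(np.array(v),3).tolist() for k,v in i.items()})
    p,d=r.capture(n);np.savez(f"pics/{n}0.npz",p=p,d=d,**{k:np.array(v) for k,v in i.items() if k in("fx","fy","cx","cy","R","t")})
    cv2.imwrite(f"pics/{n}0.png",p[:,:,::-1])
E
```

```text
pics
{'t': 0.0, 'joint_pos': array([-1.31393523,  0.46942757, -0.0485683 ,  1.53365294,  0.02409016,
        1.14096546, -0.08228682]), 'qvel': array([ 2.07751042e-04,  1.48230598e-03,  1.04792369e-04,  7.50002521e-05,
       -4.97257453e-04,  1.85955890e-03, -1.76177585e-03]), 'joint_torque': array([ 2.91204478e-04, -5.07978344e+01, -8.06666468e-02, -2.36151856e+01,
       -6.14415226e-02,  3.80806450e-02,  1.67584681e-04]), 'tool_pos': array([190.1148392 , 647.07931545, 221.52602522]), 'ee_rot': array([-4.47293543e-01, -3.10938643e+00,  2.91800831e-03]), 'wrist_force': array([-0.67842228, -0.28232202, -0.33718305]), 'torque': array([0.01487503, 0.02323008, 0.02761454]), 'gripper_width': 87.37946817824904}
scene {'fx': 382.115, 'fy': 382.115, 'cx': 311.345, 'cy': 202.157, 'R': [[-0.801, -0.598, 0.011], [-0.27, 0.344, -0.9], [0.534, -0.724, -0.437]], 't': [368.703, 252.259, 675.272]}
side {'fx': 399.316, 'fy': 399.316, 'cx': 318.737, 'cy': 192.832, 'R': [[0.925, -0.38, -0.013], [-0.226, -0.522, -0.822], [0.306, 0.763, -0.569]], 't': [-505.081, 159.413, 1111.897]}
wrist {'fx': 309.707, 'fy': 309.707, 'cx': 322.325, 'cy': 196.031, 'R': [[0.282, 0.96, -0.002], [0.919, -0.269, 0.288], [0.276, -0.083, -0.958]], 't': [-673.862, -35.776, 391.108]}
```

View pics/scene0.png

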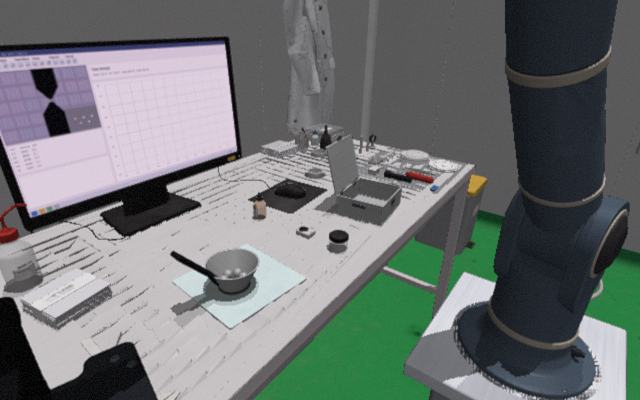

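View pics/side0.png

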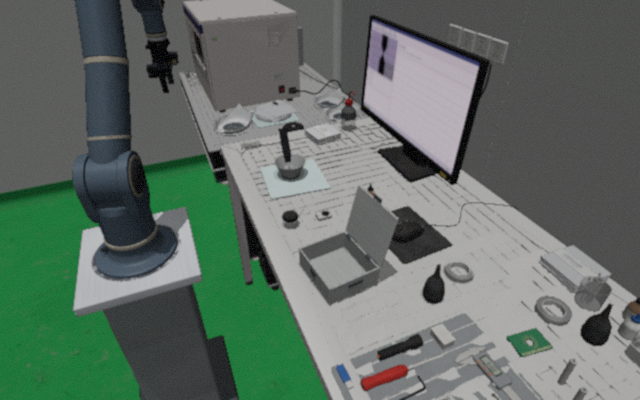

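View pics/wrist0.png

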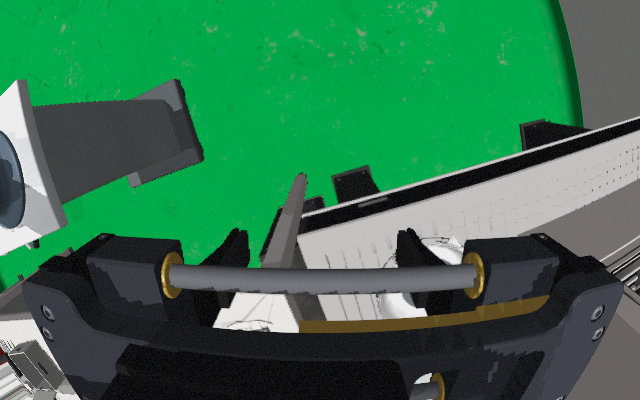

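The scene view shows the cup at about (233,270) on the plate, with its handle end at (175,254), the jar at (338,238), the loupe at (306,231), the bottle at (260,208) and the box at (365,195). The side view shows the same things, plus the blower near (433,287). Next I'll enlarge these and get coordinates.

```bash
cat > h.py <<'E'
import numpy as np,cv2
def load(n):
    z=np.load(f"pics/{n}.npz");return z
def world(z):
    d=z['d'];v,u=np.mgrid[0:d.shape[0],0:d.shape[1]]
    c=np.stack([(u-z['cx'])/z['fx']*d,(v-z['cy'])/z['fy']*d,d],-1)
    W=(c-z['t'])@z['R']; W[d==0]=np.nan
    return W
def proj(z,X):
    c=np.atleast_2d(X)@z['R'].T+z['t'];return np.c_[z['fx']*c[:,0]/c[:,2]+z['cx'],z['fy']*c[:,1]/c[:,2]+z['cy']]
def crop(z,u0,v0,u1,v1,k,name):
    cv2.imwrite(name,cv2.resize(z['p'][v0:v1,u0:u1,::-1],None,fx=k,fy=k,interpolation=cv2.INTER_CUBIC))
E
python3 - <<'E'
from h import *
a=load("scene0");b=load("side0")
crop(a,160,215,320,330,5,"pics/c1.png");crop(b,240,110,340,200,6,"pics/c2.png")
crop(a,310,125,420,225,6,"pics/c3.png");crop(b,270,180,410,310,4,"pics/c4.png")
W=world(a)
for n,(u,v) in dict(plateL=(175,282),plateB=(236,320),plateR=(304,280),plateT=(250,247),hand=(175,254),desk=(150,330)).items():print(n,W[v,u].round())
W=world(b)
for n,(u,v) in dict(hand=(287,128),boxc=(345,262),jar=(290,215),loupe=(324,215),blow=(433,290)).items():print(n,W[v,u].round())
E
```

```text
plateL [623. 267.   7.]
plateB [437. 267.   7.]
plateR [410.  94.   7.]
plateT [595.  72.   7.]
hand [532. 309. 137.]
desk [541. 378.   7.]
hand [645. 614. -21.]
boxc [ 508. -275.    6.]
jar [428. -69.  41.]
loupe [531. -78.  16.]
blow [ 637. -473.   47.]
```

View pics/c1.png

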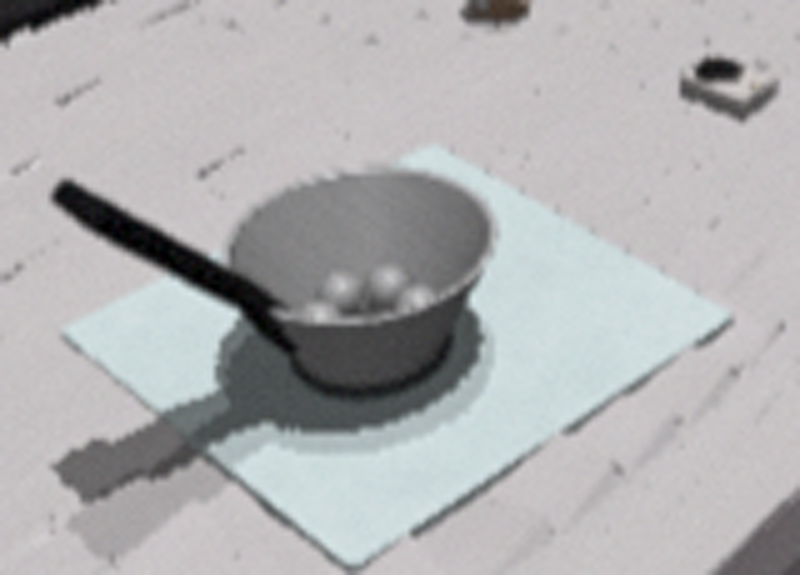

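View pics/c2.png

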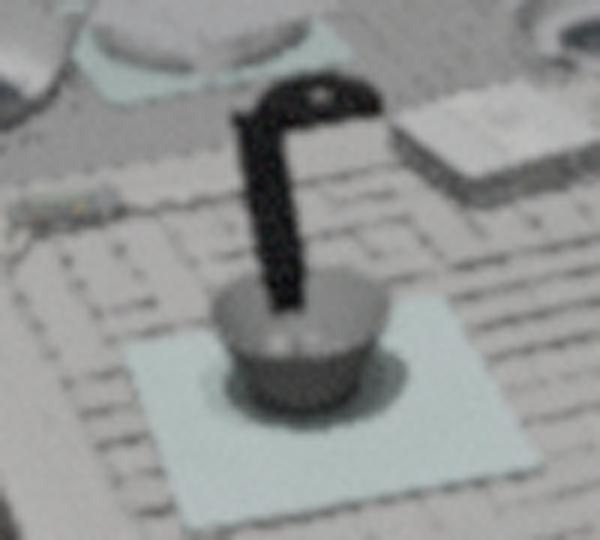

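View pics/c3.png

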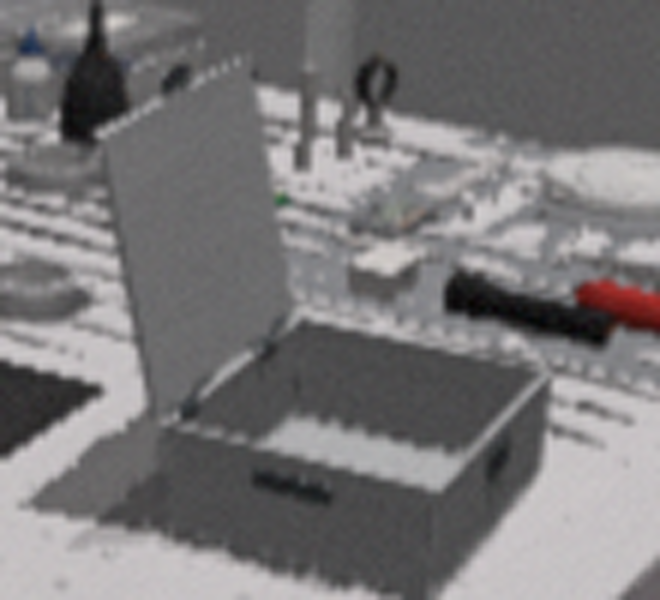

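View pics/c4.png

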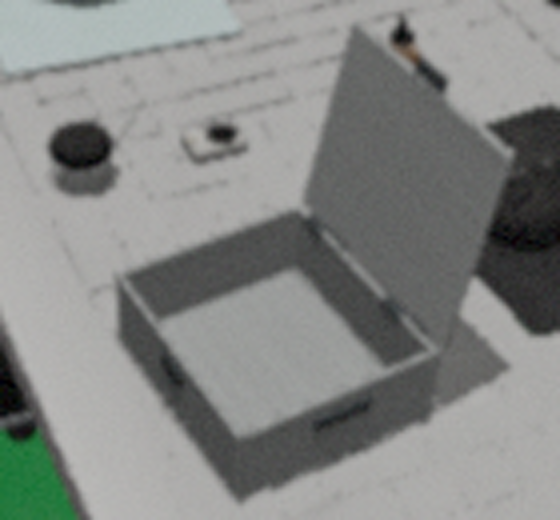

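```bash
python3 - <<'E'
from h import *
from scipy.optimize import least_squares
for n in("scene0","side0"):
    z=load(n);W=world(z);P=W.reshape(-1,3);C=z['p'].reshape(-1,3).astype(int)
    ok=np.isfinite(P).all(1)
    P=P[ok];C=C[ok]
    desk=(abs(P[:,2])<25)&(P[:,0]>420)&(P[:,0]<700)&(abs(P[:,1])<400);print(n,"z hist median",np.median(P[desk,2]))
    # plate: bluish
    pl=desk&(C[:,1]-C[:,0]>8)&(P[:,1]<330)&(P[:,1]>30);print("plate z",np.median(P[pl,2]))
    hull=cv2.minAreaRect(P[pl][:,:2].astype(np.float32));print("plate rect",hull)
    # cup: points above 15
    m=(P[:,2]>14)&(P[:,2]<160)&(P[:,0]>400)&(P[:,0]<650)&(P[:,1]>60)&(P[:,1]<340)
    Q=P[m];D=C[m].sum(1);
    h=Q[(Q[:,2]>72)];print("handle",len(h),h.mean(0).round(1))
    w=Q[(Q[:,2]>20)&(Q[:,2]<62)&(D>130)]
    # cone outer radius 34..56 over 6..62; inner approx: allow either
    def f(p):
        rr=np.hypot(w[:,0]-p[0],w[:,1]-p[1]);ro=34+(w[:,2]-6)*22/56
        e=rr-ro; e2=e+4.4
        return np.where(abs(e)<abs(e2),e,e2)
    s=least_squares(f,[Q[Q[:,2]<72][:,0].mean(),Q[Q[:,2]<72][:,1].mean()],loss='soft_l1');print("cup",s.x,len(w),np.median(abs(s.fun)))
    if len(h)>5:
        top=h[h[:,2]>100];
        d=h[:,:2]-s.x;print("yaw of handle",np.degrees(np.arctan2(np.median(d[:,1]),np.median(d[:,0]))), "top",h[np.argmax(h[:,2])])
    # box
    m=(P[:,2]>52)&(P[:,2]<64)&(P[:,0]>400)&(P[:,0]<640)&(P[:,1]>-400)&(P[:,1]<-120)
    print("boxrim",cv2.minAreaRect(P[m][:,:2].astype(np.float32)),m.sum())
    m=(P[:,2]>80)&(P[:,2]<230)&(P[:,0]>450)&(P[:,0]<700)&(P[:,1]>-400)&(P[:,1]<-120)
    L=P[m]
    if len(L)>20:
        c=L.mean(0);_,_,V=np.linalg.svd(L-c);print("lid c",c,"normal",V[2],L.min(0),L.max(0))
    # blobs
    for nm,(x,y) in dict(jar=(435,-70),loupe=(531,-78),blow=(637,-473),bottle=(650,0)).items():
        m=(np.hypot(P[:,0]-x,P[:,1]-y)<60)&(P[:,2]>10)
        if m.sum()>3: print(nm,np.median(P[m],0).round(),P[m].min(0).round(),P[m].max(0).round())
z=load("scene0");W=world(z);print("bottle",W[208,260],W[215,260])
z=load("side0");W=world(z);print("black curve",W[126,293],W[125,300],W[130,283],W[140,286],W[155,288])
E
```

```text
scene0 z hist median 3.059442690307541
plate z 7.191190208131188
plate rect ((524.8056030273438, 176.39190673828125), (205.49771118164062, 214.58831787109375), 84.22769927978516)
handle 298 [518.8 290.5 111.1]
cup [514.21473615 199.5589173 ] 1487 1.4388952282108836
yaw of handle 89.22446801926101 top [536.2708717  308.19123832 139.08198074]
boxrim ((472.7338562011719, -299.11260986328125), (146.0979766845703, 165.9783477783203), 5.935051918029785) 440
lid c [ 560.9187961  -282.14306787  141.65737395] normal [-0.96220992 -0.10433902  0.2515262 ] [ 536.61078798 -372.34183753   80.04113344] [ 586.52185355 -207.98278528  208.29415615]
jar [419. -51.  37.] [402. -86.  10.] [446. -39.  44.]
loupe [527. -64.  14.] [508. -82.  10.] [552. -50.  17.]
bottle [682. -49.  24.] [673. -54.  10.] [690. -44.  48.]
side0 z hist median 3.3117246747850535
plate z 7.354203256644362
plate rect ((522.5589599609375, 174.66476440429688), (203.23233032226562, 205.33860778808594), 84.24470520019531)
handle 202 [527.5 280.6 105.3]
cup [516.8989811  195.08593962] 463 1.6804887561311563
yaw of handle 83.13304743514222 top [531.93231608 306.26927716 139.4372915 ]
boxrim ((473.11187744140625, -301.25604248046875), (146.7274932861328, 162.72406005859375), 6.285055160522461) 650
lid c [ 564.83535719 -297.48757308  142.75449603] normal [-0.96054544 -0.11087321  0.25506783] [ 538.54613134 -372.1558979    80.01731221] [ 590.80950374 -211.15576083  208.86444151]
jar [424. -77.  39.] [403. -89.  10.] [450. -41.  45.]
loupe [532. -70.  15.] [509. -84.  10.] [555. -53.  18.]
blow [ 642. -468.   49.] [ 625. -484.   10.] [ 670. -440.  110.]
bottle [677.05370443 -51.98365632  39.60589463] [678.76639814 -52.24854719  17.04703115]
black curve [674.70799473 618.2054715  -18.07657796] [709.7945808  622.65556865 -21.72976655] [534.91940105 306.46313281 126.99214959] [535.96462232 280.9242785   98.66201073] [527.22118505 239.56374042  60.38434606]
```

```bash
cat >> h.py <<'E'
def cupT(x,y,z,yawdeg):
    a=np.radians(yawdeg);return np.array([[np.cos(a),-np.sin(a),0,x],[np.sin(a),np.cos(a),0,y],[0,0,1,z]])
def tf(T,p): return np.atleast_2d(p)@T[:,:3].T+T[:,3]
E
python3 - <<'E'
from h import *
from scipy.optimize import least_squares
A=load("scene0");B=load("side0")
T=cupT(515.5,197.3,6,-100)
t=np.linspace(0,2*np.pi,60)
def dr(z,T,u0,v0,u1,v1,k,name):
    im=cv2.resize(z['p'][v0:v1,u0:u1,::-1],None,fx=k,fy=k,interpolation=cv2.INTER_CUBIC)
    def pl(P,c,cl=False):
        q=((proj(z,P)-[u0,v0]+.5)*k).astype(np.int32);cv2.polylines(im,[q],cl,c,1)
    pl(tf(T,np.c_[56*np.cos(t),56*np.sin(t),56+0*t]),(0,0,255));pl(tf(T,np.c_[34*np.cos(t),34*np.sin(t),0*t]),(0,255,255))
    s,c=np.sin(np.radians(40)),np.cos(np.radians(40))
    b=np.array([[-93-s*35,-15,102+c*35],[-93-s*35,15,102+c*35],[-93+s*60,15,102-c*60],[-93+s*60,-15,102-c*60]])
    pl(tf(T,b),(0,255,0),True)
    a=cupT(523.7,175.5,6,-5.8);pl(tf(a,np.array([[1,1,0],[1,-1,0],[-1,-1,0],[-1,1,0]])*102.5),(255,0,0),True)
    a=cupT(472.9,-300.2,60,6.1);pl(tf(a,np.array([[70,80,0],[70,-80,0],[-70,-80,0],[-70,80,0]])),(255,0,0),True)
    l=1.83;pl(tf(a,np.array([[70,80,0],[70,-80,0],[70+140*np.cos(l),-80,140*np.sin(l)],[70+140*np.cos(l),80,140*np.sin(l)]])),(255,0,255),True)
    cv2.imwrite(name,im)
dr(A,T,160,215,320,330,5,"pics/o1.png");dr(B,T,240,110,340,200,6,"pics/o2.png")
dr(A,T,310,125,420,225,5,"pics/o3.png");dr(B,T,270,180,410,310,4,"pics/o4.png")
i=[cv2.imread(f"pics/o{j}.png") for j in(1,2,3,4)]
def pad(x,h=580,w=800):return cv2.copyMakeBorder(x,0,h-x.shape[0],0,w-x.shape[1],0)
top=np.hstack([pad(i[0]),pad(i[1],580,600)])
bot=np.hstack([pad(i[2],520,560),pad(i[3],520,560)])
cv2.imwrite("pics/ot.png",cv2.resize(top,None,fx=.57,fy=.57,interpolation=cv2.INTER_AREA));cv2.imwrite("pics/ob.png",cv2.resize(bot,None,fx=.7,fy=.7,interpolation=cv2.INTER_AREA))
E
```

```text
(no output)
```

View pics/ot.png

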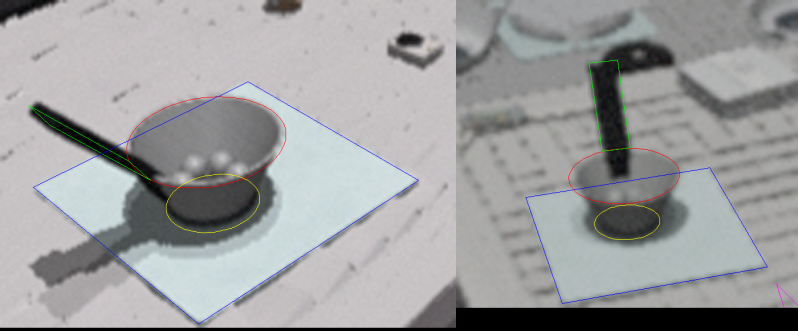

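View pics/ob.png

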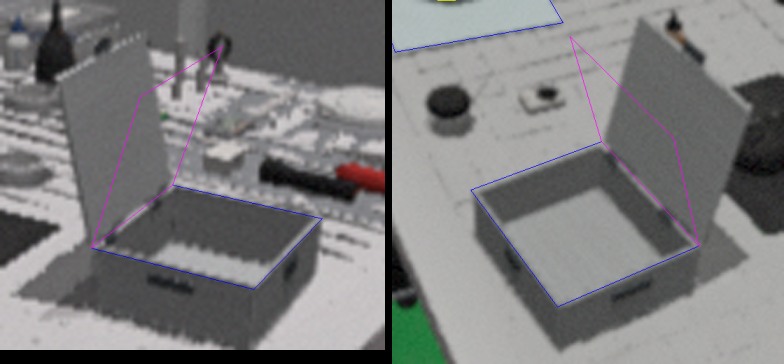

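Overlays fit: the cup's rim, foot and handle and the plate lie within about 2 mm. The box rim fits too; I only drew the lid with the wrong sign, so it really leans away at 1.83 rad. Now working out the grasp moves.

```bash
cat >> h.py <<'E'
from scipy.spatial.transform import Rotation as Ro
def tipR(phi,tilt):
    """tool R for cup with +x at world azimuth phi, cup tilted by tilt deg (lip down), gripped along blade"""
    e=np.radians(-50-tilt);p=np.radians(phi)
    u=np.array([np.cos(p),np.sin(p),0]);k=np.array([0,0,1.])
    z=np.cos(e)*u+np.sin(e)*k
    hx=-np.sin(e)*u+np.cos(e)*k   # handle x: (cos40,sin40) at tilt0
    y=-hx;x=np.cross(y,z);return np.c_[x,y,z]
def plan(goalp,goalR,st,n=None):
    R0=Ro.from_rotvec(st['ee_rot']);dR=Ro.from_matrix(goalR)*R0.inv()
    w=np.degrees(dR.as_rotvec());d=np.array(goalp)-st['tool_pos']
    print("shift",d.round(1),"turn",w.round(1),"rows",max(np.linalg.norm(d)/41.7,np.linalg.norm(w)/7.16).round(1))
    return d,w
E
python3 - <<'E'
from h import *
from bench import r
s=r.state();R=tipR(-100,0);g=np.array([531.6,288.9,108])
print(R.round(3))
print(Ro.from_rotvec(s['ee_rot']).as_matrix().round(3))
for b in(0,90):
    tcp=g+(19-b)*R[:,2];print(tcp.round(1));plan(tcp,R,s)
print(Ro.from_matrix(R).as_rotvec())
E
```

```text
[[-0.985  0.133 -0.112]
 [ 0.174  0.754 -0.633]
 [-0.    -0.643 -0.766]]
[[-0.959  0.282 -0.   ]
 [ 0.282  0.959 -0.001]
 [-0.    -0.001 -1.   ]]
[529.5 276.9  93.4]
shift [ 339.3 -370.3 -128.3] turn [-38.9   9.1   6.1] rows 12.4
[539.5 333.8 162.4]
shift [ 349.4 -313.4  -59.4] turn [-38.9   9.1   6.1] rows 11.3
[-0.25252401 -2.88636263  1.05055008]
```

Request:
carry_out --targets '[[[42,-38,20],[-6,1,1],50],[[84,-76,20],[-11,2.5,2],50],[[126,-114,20],[-17,4,3],50],[[168,-152,20],[-22,5,4],50],[[210,-190,10],[-28,6,5],50],[[252,-228,0],[-33,8,5.5],50],[[294,-266,-20],[-38.9,9.1,6.1],50],[[330,-300,-40],[-38.9,9.1,6.1],50]]' --force 60

```text
t: 0.82
tool_pos: [433.3, 428.1, 209.9]
ee_rot: [-0.245, -2.882, 1.057]
wrist_force: [-0.6, 0.8, -1.3]
gripper_width: 51.0
```

```bash
python3 - <<'E'
from h import *
from bench import r
s=r.state();R=tipR(-100,0);g=np.array([531.6,288.9,108]);print(s['t'],s['joint_pos'].round(2),s['tool_pos'],s['gripper_width'])
for b in(0,90):
    tcp=g+(19-b)*R[:,2];plan(tcp,R,s)
E
```

```text
0.8167 [-1.02  0.72  0.07  1.31  0.24  1.76  0.41] [433.34940406 428.07099635 209.86041871] 51.027910353573546
shift [  96.1 -151.2 -116.4] turn [ 0.3 -0.2 -0.2] rows 5.1
shift [106.2 -94.2 -47.5] turn [ 0.3 -0.2 -0.2] rows 3.6
```

Request:
carry_out --targets '[[[30,-27,-5],[0,0,0],50],[[60,-54,-15],[0,0,0],50],[[90,-80,-30],[0,0,0],50],[[106,-94,-47],[0,0,0],50],[[106,-94,-47],[0,0,0],50],[[106,-94,-47],[0,0,0],50]]'

```text
t: 1.32
tool_pos: [539.7, 331.2, 166.0]
ee_rot: [-0.257, -2.883, 1.052]
wrist_force: [-1.0, 1.1, 0.5]
gripper_width: 50.1
```

```bash
cat > shot.py <<'E'
import sys
from h import *
from bench import r
def shot(tag,cams=("scene","side","wrist")):
    for n in cams:
        i=r.camera_info(n);p,d=r.capture(n)
        np.savez(f"pics/{n}{tag}.npz",p=p,d=d,**{k:np.array(v) for k,v in i.items() if k in("fx","fy","cx","cy","R","t")})
        cv2.imwrite(f"pics/{n}{tag}.png",p[:,:,::-1])
if __name__=="__main__": shot(sys.argv[1],sys.argv[2:] or ("scene","side"))
E
python3 - <<'E'
from h import *
from bench import r
s=r.state();R=tipR(-100,0);g=np.array([531.6,288.9,108]);print(s['t'],s['joint_pos'].round(2),s['tool_pos'],s['gripper_width'])
for b in(0,90):
    tcp=g+(19-b)*R[:,2];plan(tcp,R,s)
E
python3 shot.py 1 scene side
python3 - <<'E'
from h import *
a=load("scene1");b=load("side1");crop(a,140,150,320,330,3,"pics/d1.png");crop(b,230,60,350,200,4,"pics/d2.png")
E
```

```text
1.3167 [-0.86  0.75  0.11  1.35  0.31  1.62  0.56] [539.73243893 331.23417466 165.97292803] 50.12635831092513
shift [-10.3 -54.4 -72.5] turn [ 0.1 -0.1  0.2] rows 2.2
shift [-0.2  2.6 -3.6] turn [ 0.1 -0.1  0.2] rows 0.1
```

View pics/d1.png

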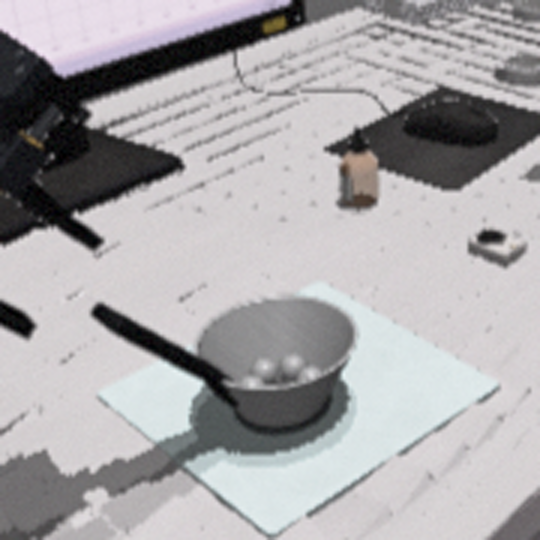

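View pics/d2.png

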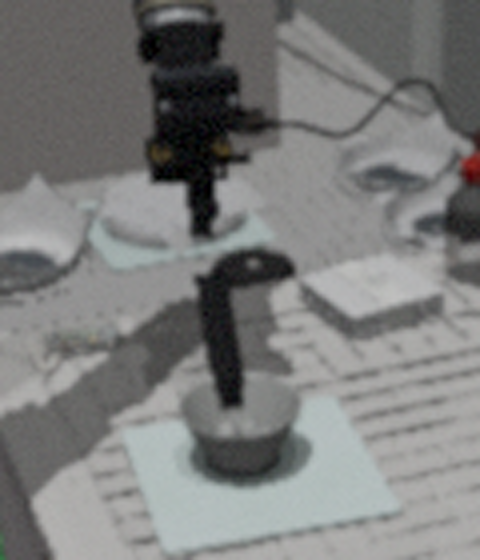

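The two fingers straddle the handle's line in the scene view (finger tips at about (98,245) and (30,330), handle end at (98,310) in the crop). They also line up with it in the side view, so I'll advance and close.

Request:
carry_out --targets '[[[-3,-18,-24],[0,0,0],50],[[-7,-36,-48],[0,0,0],50],[[-10,-54,-72],[0,0,0],50],[[-10,-54,-72],[0,0,0],50],[[-10,-54,-72],[0,0,0],50]]'

```text
t: 1.83
tool_pos: [528.2, 280.2, 95.3]
ee_rot: [-0.25, -2.886, 1.049]
wrist_force: [-0.0, 0.7, -0.3]
gripper_width: 50.2
```

```bash
python3 shot.py 2 scene side
python3 - <<'E'
from h import *
from bench import r
s=r.state();print(s['tool_pos'],s['wrist_force'])
a=load("scene2");b=load("side2");crop(a,140,180,300,320,5,"pics/e1.png");crop(b,240,90,340,190,5,"pics/e2.png")
E
```

```text
[529.56592432 282.27202509  96.58601786] [0.13372135 1.20276268 1.34590075]
```

View pics/e1.png

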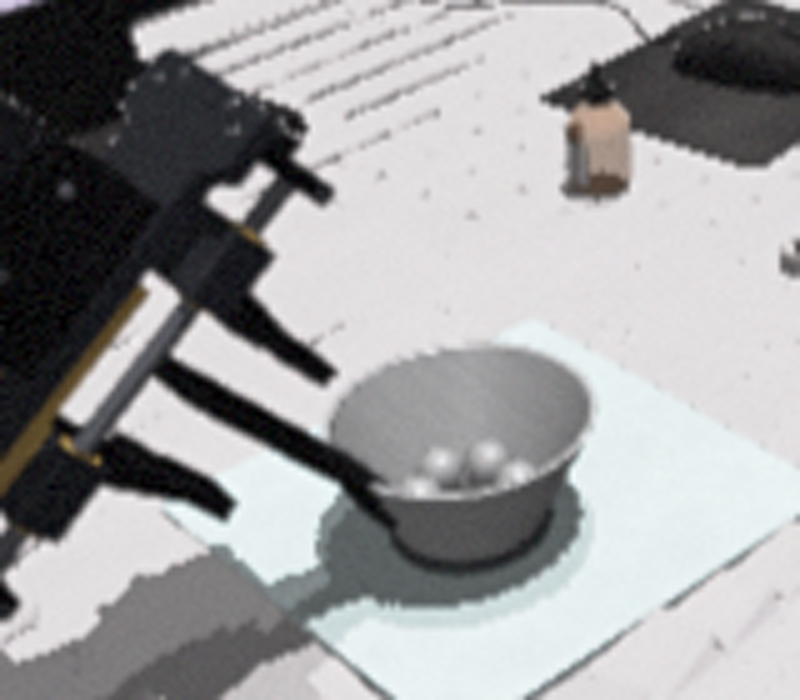

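View pics/e2.png

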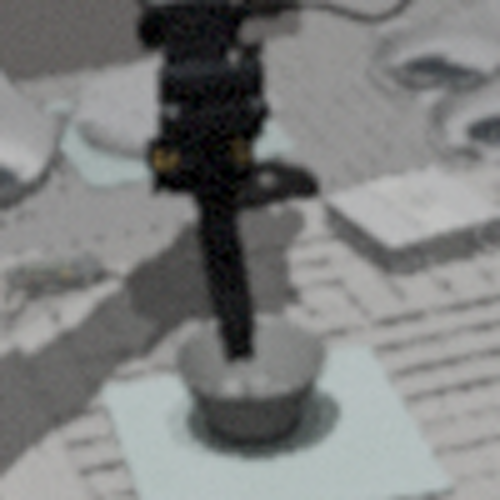

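Request:
carry_out --targets '[[[0,-5,-3],[0,0,0],50],[[0,-5,-3],[0,0,0],30],[[0,-5,-3],[0,0,0],16],[[0,-5,-3],[0,0,0],5],[[0,-5,-3],[0,0,0],5],[[0,-5,-3],[0,0,0],5]]' --force 60

```text
t: 2.43
tool_pos: [529.4, 274.6, 92.4]
ee_rot: [-0.253, -2.888, 1.048]
wrist_force: [1.2, -0.2, -0.6]
gripper_width: 24.5
```

```bash
python3 - <<'E'
from bench import r
s=r.state();print(s['t'],s['tool_pos'],s['wrist_force'],s['torque'],s['gripper_width'])
E
```

```text
2.4333 [529.42068147 274.55540979  92.4045968 ] [ 1.21604881 -0.16306562 -0.55873972] [ 0.73227038 -0.1906541   0.02963301] 24.501477443065554
```

Request:
carry_out --targets '[[[0,0,0],[0,0,0],5],[[0,0,0],[0,0,0],5],[[0,0,0],[0,0,0],5],[[0,0,0],[0,0,0],5],[[0,0,0],[0,0,0],5],[[0,0,0],[0,0,0],5]]'

```text
t: 2.93
tool_pos: [529.6, 274.4, 92.3]
ee_rot: [-0.253, -2.888, 1.049]
wrist_force: [0.7, 0.7, 0.0]
gripper_width: 9.6
```

```bash
python3 - <<'E'
from bench import r
s=r.state();print(s['t'],s['tool_pos'],s['wrist_force'],s['torque'],s['gripper_width'])
E
```

```text
2.9333 [529.5710127  274.39060578  92.33902721] [0.73296778 0.66510584 0.00756444] [ 0.81859254 -0.24221757  0.14487431] 9.642154556002351
```

Request:
carry_out --targets '[[[0,0,5],[0,0,0],5],[[0,0,15],[0,0,0],5],[[0,0,30],[0,0,0],5],[[0,0,50],[0,0,0],5],[[0,0,70],[0,0,0],5],[[0,0,90],[0,0,0],5],[[0,0,100],[0,0,0],5],[[0,0,100],[0,0,0],5]]'

```text
t: 3.6
tool_pos: [530.5, 275.1, 195.6]
ee_rot: [-0.256, -2.893, 1.044]
wrist_force: [1.1, 0.2, -5.0]
gripper_width: 9.3
```

```bash
python3 shot.py 3 scene side
python3 - <<'E'
from h import *
from bench import r
s=r.state();print(s['t'],s['tool_pos'],s['ee_rot'],s['wrist_force'],s['torque'],s['gripper_width'],s['joint_pos'].round(2))
a=load("scene3");b=load("side3");crop(a,140,150,300,290,4,"pics/f1.png");crop(b,230,50,340,190,4,"pics/f2.png")
E
```

```text
3.7 [529.12451569 274.49848651 192.24122336] [-0.25311266 -2.88788446  1.04685725] [ 0.16264436  0.82560167 -4.35227159] [ 1.74998968 -0.26316134 -0.02257254] 9.606930021993575 [-0.83  0.66  0.12  1.47  0.34  1.58  0.59]
```

View pics/f1.png

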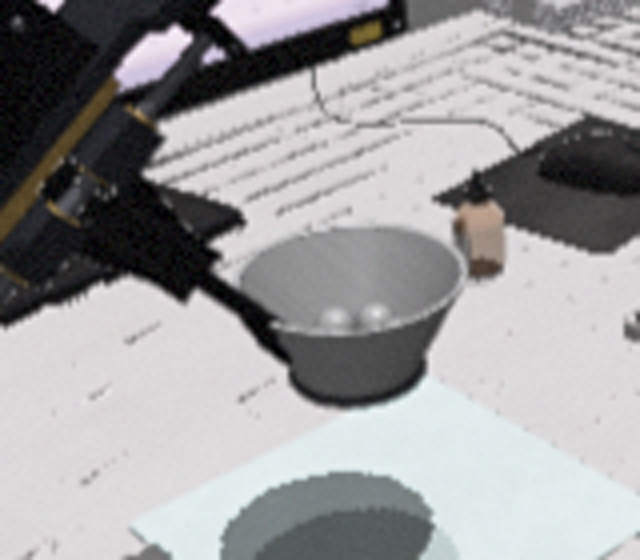

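View pics/f2.png

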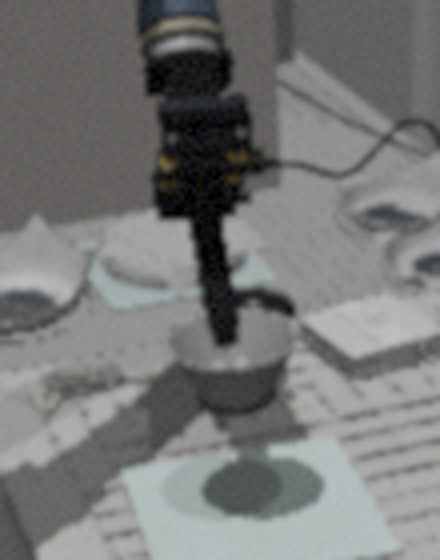

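Cup held level and the balls are inside. Planning the pour path.

```bash
cat >> h.py <<'E'
_Rg=Ro.from_rotvec([-0.253,-2.888,1.048]).as_matrix();_pg=np.array([529.6,274.4,92.3])
def rotz(a): return Ro.from_euler('z',a,degrees=True).as_matrix()
_C0=rotz(-100);_o0=np.array([515.5,197.3,6])
TCr=_C0.T@_Rg;TCp=_C0.T@(_pg-_o0)   # tool in cup
def cup2tool(lip,phi,tilt):
    Rc=rotz(phi)@Ro.from_euler('y',tilt,degrees=True).as_matrix()
    o=np.array(lip)-Rc@[56,0,56];return Rc@TCp+o,Rc@TCr,o
def tool2cup(st):
    R=Ro.from_rotvec(st['ee_rot']).as_matrix();Rc=R@TCr.T;return st['tool_pos']-Rc@TCp,Rc
E
python3 - <<'E'
from h import *
from bench import r
s=r.state();print(tool2cup(s))
for lip,phi,t in [((473,-258,170),-90,0),((473,-258,130),-90,30),((473,-260,95),-90,50),((473,-260,82),-90,65),((473,-260,80),-90,80)]:
    p,R,o=cup2tool(lip,phi,t);print(t,p.round(),o.round());plan(p,R,s)
E
```

```text
(array([514.97310543, 197.463063  , 105.89198415]), array([[-1.73903269e-01,  9.84762672e-01,  3.64303058e-04],
       [-9.84762537e-01, -1.73902984e-01, -7.05745254e-04],
       [-6.31638193e-04, -4.81483410e-04,  9.99999685e-01]]))
0 [ 473. -124.  200.] [ 473. -202.  114.]
shift [ -55.6 -398.1    8.1] turn [-0. -0. 10.] rows 9.6
30 [ 473. -157.  223.] [ 473. -182.  110.]
shift [ -55.6 -431.3   31.2] turn [29.9 -2.6  9.8] rows 10.5
50 [ 473. -197.  217.] [ 473. -181.  102.]
shift [ -55.6 -471.3   25.2] turn [49.8 -4.4  9.4] rows 11.4
65 [ 473. -231.  217.] [ 473. -186.  109.]
shift [ -55.6 -505.2   24.4] turn [64.8 -5.7  8.9] rows 12.2
80 [ 473. -267.  218.] [ 473. -195.  125.]
shift [ -55.6 -541.    25.4] turn [79.7 -7.   8.3] rows 13.1
```

Request:
carry_out --targets '[[[-1,-8,5],[0,0,0],5],[[-4,-25,10],[0,0,0.5],5],[[-8,-50,15],[0,0,1],5],[[-12,-78,15],[0,0,2],5],[[-16,-108,15],[0,0,3],5],[[-20,-138,15],[0,0,3.5],5],[[-24,-168,15],[0,0,4],5],[[-28,-198,15],[0,0,5],5]]'

```text
t: 4.37
tool_pos: [500.1, 73.9, 206.6]
ee_rot: [-0.127, -2.92, 1.063]
wrist_force: [0.4, -0.6, -5.0]
gripper_width: 9.9
```

Request:
carry_out --targets '[[[-4,-30,0],[0,0,1],5],[[-8,-60,0],[0,0,2],5],[[-12,-90,0],[0,0,3],5],[[-16,-120,0],[0,0,4],5],[[-20,-148,0],[0,0,5],5],[[-24,-172,0],[0,0,5],5],[[-26,-188,0],[0,0,5],5],[[-28,-198,0],[0,0,5],5]]'

```text
t: 5.03
tool_pos: [471.4, -124.3, 207.0]
ee_rot: [-0.005, -2.949, 1.073]
wrist_force: [-0.3, -0.1, -4.9]
gripper_width: 9.5
```

```bash
python3 shot.py 4 scene side
python3 - <<'E'
from h import *
from bench import r
s=r.state();print(s['t'],s['tool_pos'],s['joint_pos'].round(2),s['gripper_width'],tool2cup(s))
for lip,phi,t in [((473,-258,170),-90,0),((473,-258,130),-90,30),((473,-260,95),-90,50),((473,-260,82),-90,65),((473,-260,80),-90,80)]:
    p,R,o=cup2tool(lip,phi,t);print(t,p.round(),o.round());plan(p,R,s)
E
```

```text
5.1333 [ 472.0854212  -123.25843071  207.10566717] [-0.48  0.26  0.27  2.09  0.7   1.09  0.92] 9.693710511466856 (array([ 471.1724003 , -201.74368988,  120.9074045 ]), array([[-0.00356219,  0.99999241,  0.00157956],
       [-0.99999283, -0.00356421,  0.00128016],
       [ 0.00128578, -0.00157498,  0.99999793]]))
0 [ 473. -124.  200.] [ 473. -202.  114.]
shift [ 1.4 -0.4 -6.8] turn [ 0.1 -0.1  0.2] rows 0.2
30 [ 473. -157.  223.] [ 473. -182.  110.]
shift [  1.4 -33.5  16.3] turn [30.1 -0.1  0.2] rows 4.2
50 [ 473. -197.  217.] [ 473. -181.  102.]
shift [  1.4 -73.6  10.3] turn [50.1 -0.2  0.2] rows 7.0
65 [ 473. -231.  217.] [ 473. -186.  109.]
shift [   1.4 -107.4    9.5] turn [65.1 -0.2  0.1] rows 9.1
80 [ 473. -267.  218.] [ 473. -195.  125.]
shift [   1.4 -143.2   10.5] turn [80.1 -0.2  0.1] rows 11.2
```

View pics/scene4.png

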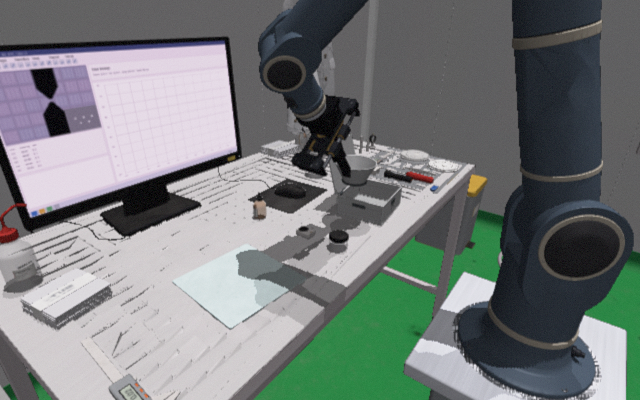

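View pics/side4.png

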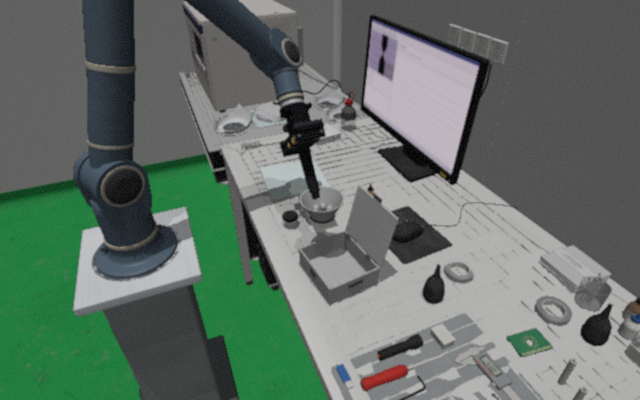

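The cup is over the near-left end of the box (side view (320,205)). Tilting.

Request:
carry_out --targets '[[[0,-5,4],[5,0,0],5],[[1,-10,8],[11,0,0],5],[[1,-17,13],[18,0,0],5],[[1,-25,15],[24,0,0],5],[[1,-33,16],[30,0,0],5],[[1,-43,15],[35,0,0],5],[[1,-53,13],[40,0,0],5],[[1,-62,12],[44,0,0],5]]'

```text
t: 5.8
tool_pos: [474.5, -183.7, 219.5]
ee_rot: [0.004, -3.139, -0.117]
wrist_force: [-1.2, -0.4, -5.7]
gripper_width: 9.8
```

```bash
python3 - <<'E'
from h import *
from bench import r
s=r.state();o,Rc=tool2cup(s);print(s['t'],s['tool_pos'],s['joint_pos'].round(2),s['gripper_width'],o,o+Rc@[56,0,56],Rc[2,2])
for lip,phi,t in [((473,-260,95),-90,50),((473,-260,82),-90,65),((473,-260,80),-90,75),((473,-260,80),-90,84)]:
    p,R,o=cup2tool(lip,phi,t);print(t,p.round(),o.round());plan(p,R,s)
E
```

```text
5.8 [ 474.54903622 -183.73819432  219.48584979] [ 0.05  0.22  0.33  1.92 -0.16  1.05  2.03] 9.76303221321134 [ 473.89742747 -179.87540418  102.97162637] [ 474.12720003 -259.06221813  104.15302444] 0.7175757657291315
50 [ 473. -197.  217.] [ 473. -181.  102.]
shift [ -1.1 -13.1  -2.1] turn [ 5.9 -0.1 -0.2] rows 0.8
65 [ 473. -231.  217.] [ 473. -186.  109.]
shift [ -1.1 -46.9  -2.9] turn [20.9 -0.  -0.2] rows 2.9
75 [ 473. -254.  218.] [ 473. -191.  120.]
shift [ -1.1 -70.8  -1.8] turn [30.9 -0.  -0.2] rows 4.3
84 [ 473. -276.  217.] [ 473. -198.  130.]
shift [ -1.1 -92.3  -2.7] turn [39.9 -0.  -0.2] rows 5.6
```

Request:
carry_out --targets '[[[-1,-13,-2],[6,0,-1],5],[[-1,-24,-2],[11,0,-2],5],[[-1,-35,-3],[16,0,-3],5],[[-1,-35,-3],[16,0,-3],5]]'

```text
t: 6.13
tool_pos: [472.0, -224.4, 214.2]
ee_rot: [-0.093, -3.091, -0.543]
wrist_force: [-0.7, -2.2, -4.9]
gripper_width: 9.5
```

```bash
python3 shot.py 5 scene side; python3 - <<'E'
from h import *
from bench import r
s=r.state();o,Rc=tool2cup(s);print(s['t'],s['tool_pos'],s['joint_pos'].round(2),s['gripper_width'],o,o+Rc@[56,0,56],Rc.round(2))
a=load("scene5");b=load("side5");crop(a,280,80,430,230,4,"pics/g1.png");crop(b,260,80,410,310,2.6,"pics/g2.png")
for lip,phi,t in [((473,-260,82),-93,65),((473,-260,80),-93,75),((473,-260,80),-93,84)]:
    p,R,o=cup2tool(lip,phi,t);print(t,p.round(),o.round());plan(p,R,s)
E
```

```text
6.2333 [ 473.10190555 -219.27877961  215.02748239] [ 0.26  0.34  0.34  1.83 -0.43  1.23  2.31] 9.825093254704717 [ 473.16715366 -183.88419578  103.95035073] [ 469.05294533 -260.30757313   83.59007852] [[-0.04  1.   -0.04]
 [-0.5  -0.05 -0.86]
 [-0.87 -0.01  0.5 ]]
65 [ 475. -231.  217.] [ 477. -186.  109.]
shift [  1.9 -11.5   1.6] turn [ 5.1 -0.9 -0.1] rows 0.7
75 [ 474. -255.  218.] [ 477. -192.  120.]
shift [  0.7 -35.2   2.6] turn [15.  -1.4 -0.2] rows 2.1
84 [ 473. -276.  217.] [ 476. -199.  130.]
shift [ -0.4 -56.8   1.8] turn [24.  -1.9 -0.2] rows 3.4
```

View pics/g1.png

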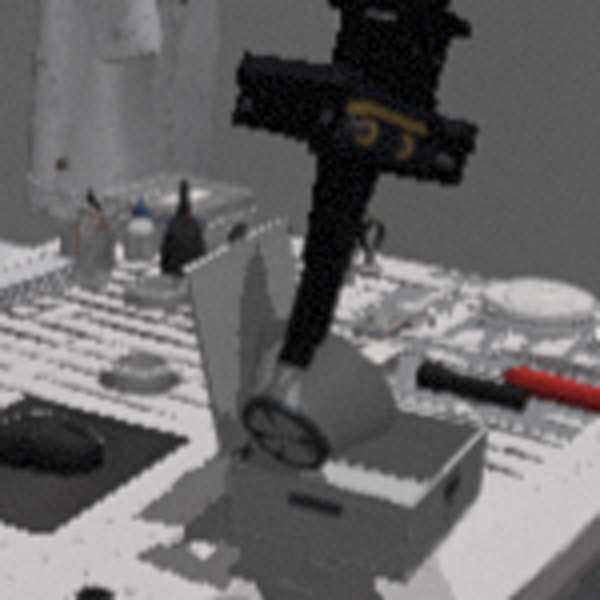

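View pics/g2.png

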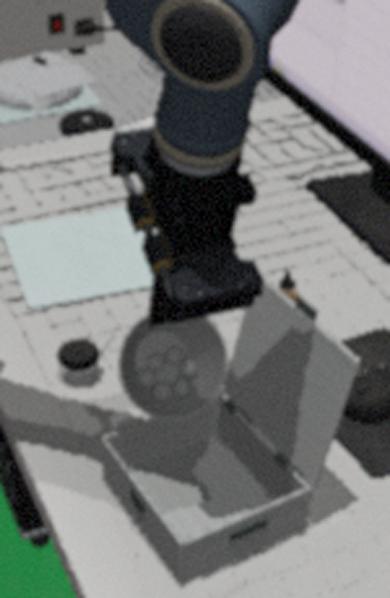

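All six balls are still in the cup at 60° tilt, and the lip is over the box. Tipping on to about 84°.

Request:
carry_out --targets '[[[2,-18,2],[4,-0.5,0],5],[[2,-33,3],[9,-1,-0.2],5],[[1,-44,3],[14,-1.4,-0.2],5],[[1,-54,3],[18,-1.6,-0.2],5],[[0,-63,2],[22,-1.8,-0.2],5],[[0,-68,2],[24,-1.9,-0.2],5],[[0,-68,2],[24,-1.9,-0.2],5]]'

```text
t: 6.82
tool_pos: [473.5, -287.3, 216.5]
ee_rot: [0.077, 2.892, 1.171]
wrist_force: [0.6, -0.5, -3.1]
gripper_width: 9.7
```

```bash
python3 shot.py 6 scene side; python3 - <<'E'
from h import *
from bench import r
s=r.state();o,Rc=tool2cup(s);print(s['t'],s['tool_pos'],s['joint_pos'].round(2),s['gripper_width'],s['wrist_force'],o,o+Rc@[56,0,56],Rc.round(2))
a=load("scene6");b=load("side6");crop(a,280,80,430,230,4,"pics/i1.png");crop(b,260,80,410,310,2.6,"pics/i2.png")
E
```

```text
6.9167 [ 474.35123689 -285.11457698  218.30743521] [ 0.56  0.58  0.3   1.62 -0.66  1.61  2.58] 9.768719068234502 [ 1.19581968 -0.2760249  -3.10631715] [ 478.09651483 -207.58477231  131.32460769] [ 475.16763068 -269.07050431   81.49563621] [[-0.    1.   -0.05]
 [-0.1  -0.05 -0.99]
 [-0.99  0.    0.1 ]]
```

View pics/i1.png

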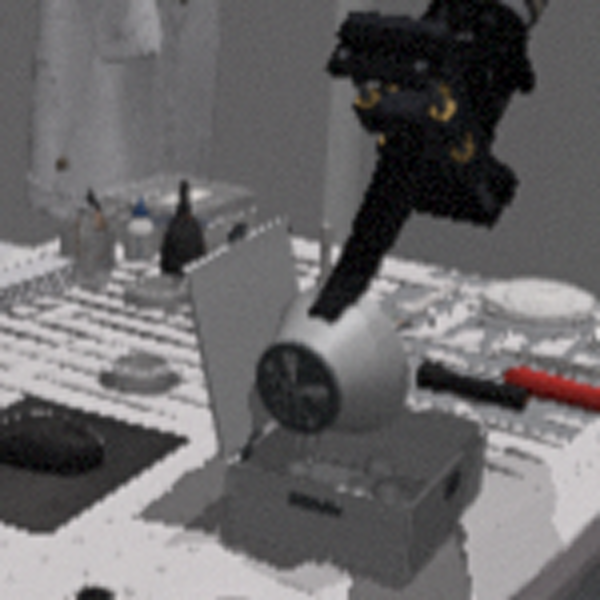

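View pics/i2.png

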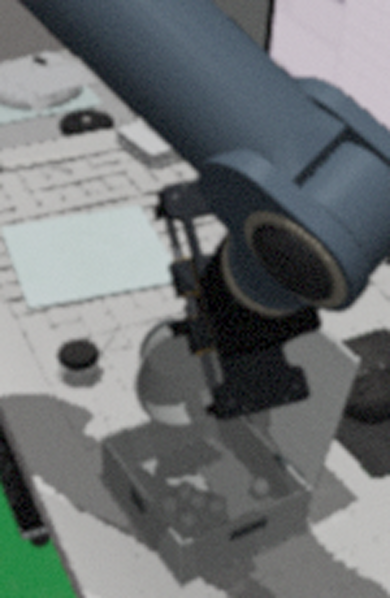

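The wrist load fell from about 5 N to 3.1 N, which is the weight of six balls, and the balls are visible in the box. Now I'll hold briefly, tilt back along the same path and rise.

Request:
carry_out --targets '[[[0,0,0],[0,0,0],5],[[0,0,0],[0,0,0],5],[[0,10,5],[-5,0.5,0],5],[[0,24,12],[-10,1,0],5],[[0,37,20],[-16,1.2,0],5],[[0,50,25],[-22,1.5,0],5],[[0,62,30],[-28,1.7,0],5],[[0,75,30],[-34,1.9,0],5]]'

```text
t: 7.58
tool_pos: [473.9, -210.4, 250.9]
ee_rot: [0.079, 3.117, 0.267]
wrist_force: [-0.1, 1.0, -2.3]
gripper_width: 9.5
```

```bash
python3 shot.py 7 scene side; python3 - <<'E'
from h import *
from bench import r
s=r.state();o,Rc=tool2cup(s);print(s['t'],s['tool_pos'],s['joint_pos'].round(2),s['gripper_width'],s['wrist_force'],o,o+Rc@[56,0,56],Rc.round(2))
b=load("side7");crop(b,260,80,410,310,2.6,"pics/j2.png")
p,R,o=cup2tool((473,-258,190),-92,0);print(p);plan(p,R,s)
E
```

```text
7.6833 [ 474.89333575 -202.69920894  250.67717748] [ 0.13  0.22  0.35  1.85 -0.26  1.17  2.12] 9.517547027295368 [ 0.08855223  1.90869155 -2.1472658 ] [ 475.70165323 -186.66116992  135.20840279] [ 472.71844401 -265.47945334  128.08248808] [[-0.02  1.   -0.03]
 [-0.64 -0.04 -0.77]
 [-0.77  0.01  0.64]]
[ 478.1869055  -123.72210486  220.3       ]
shift [  3.3  79.  -30.4] turn [-50.1   2.2   0. ] rows 7.0
```

View pics/j2.png

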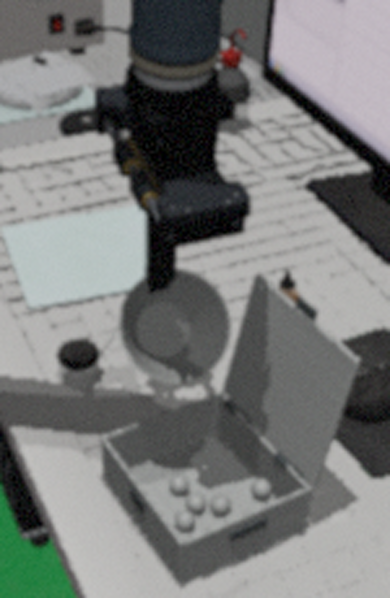

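I count five balls in the box; zooming in for the sixth.

```bash
python3 - <<'E'
from h import *
b=load("side7");crop(b,292,180,392,300,6,"pics/k.png");crop(load("scene7"),310,100,430,230,5,"pics/k2.png")
E
```

```text
(no output)
```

View pics/k.png

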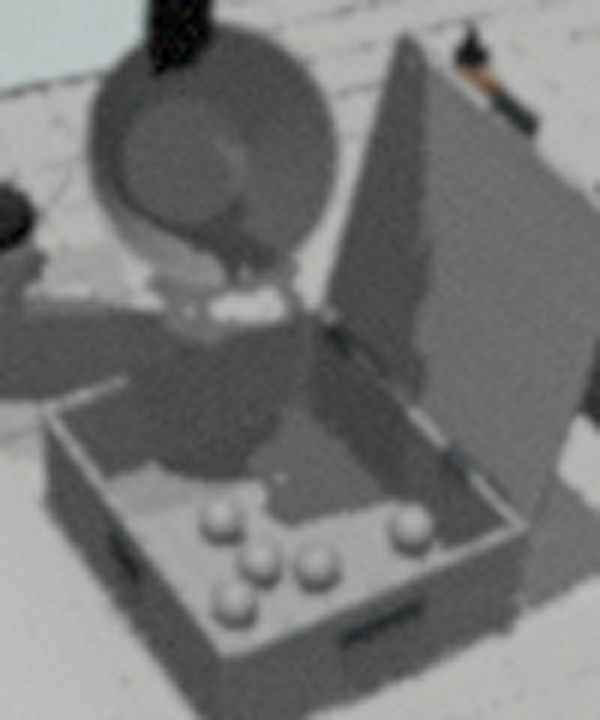

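View pics/k2.png

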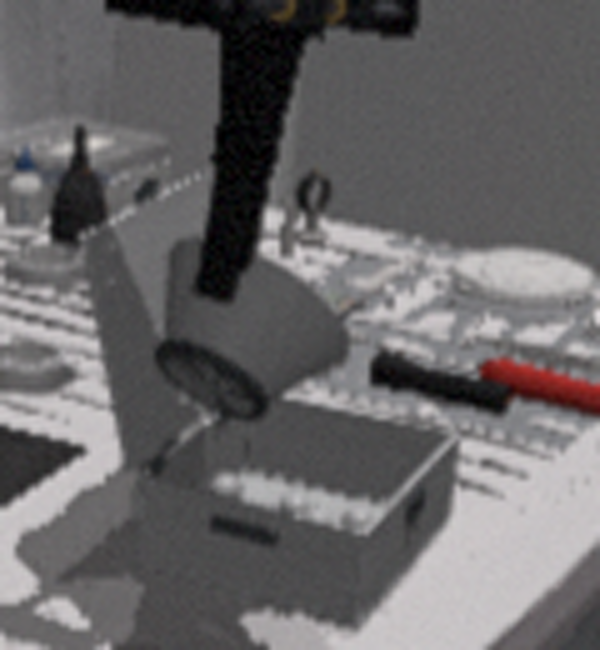

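```bash
python3 - <<'E'
from h import *
z=load("side7");W=world(z)
T=cupT(472.9,-300.2,0,6.1)
B=(W-T[:,3])@T[:,:3]
m=(abs(B[...,0])<64)&(abs(B[...,1])<74)&(B[...,2]>13)&(B[...,2]<40)
n,l,s,c=cv2.connectedComponentsWithStats(m.astype(np.uint8))
for i in range(1,n):
    if s[i,4]>4: print(s[i],c[i].round(),np.median(B[l==i],0).round(),B[l==i][:,2].max().round())
im=z['p'][180:300,292:392,::-1].astype(float)*2.2
cv2.imwrite("pics/k3.png",cv2.resize(np.clip(im,0,255).astype(np.uint8),None,fx=6,fy=5.,interpolation=cv2.INTER_CUBIC))
for v in range(252,270,2): print(v,B[v,330:352:2,2].round())
E
```

```text
[325 262   8   8  45] [328. 266.] [-14.  19.  20.] 26.0
[356 264   8   7  43] [360. 267.] [ 53. -25.  20.] 26.0
[327 269  12  15  95] [333. 276.] [-20. -16.  21.] 27.0
[341 270   7   7  45] [344. 273.] [  7. -23.  22.] 27.0
252 [ 4.  4.  6.  4.  4.  6.  5.  2.  4. nan 14.]
254 [5. 6. 5. 8. 5. 6. 3. 8. 7. 4. 4.]
256 [6. 5. 6. 7. 4. 5. 4. 5. 3. 5. 6.]
258 [4. 7. 4. 5. 4. 6. 6. 4. 6. 6. 4.]
260 [3. 6. 3. 5. 4. 4. 7. 3. 7. 4. 5.]
262 [7. 4. 6. 4. 3. 6. 7. 6. 5. 7. 5.]
264 [25.  5.  5.  5.  6.  6.  7.  5.  7.  6.  5.]
266 [20. 13.  4.  4.  8.  7.  5.  8.  5.  5.  7.]
268 [17.  7.  6.  7.  5.  6.  3.  5.  5.  6.  5.]
```

View pics/k3.png

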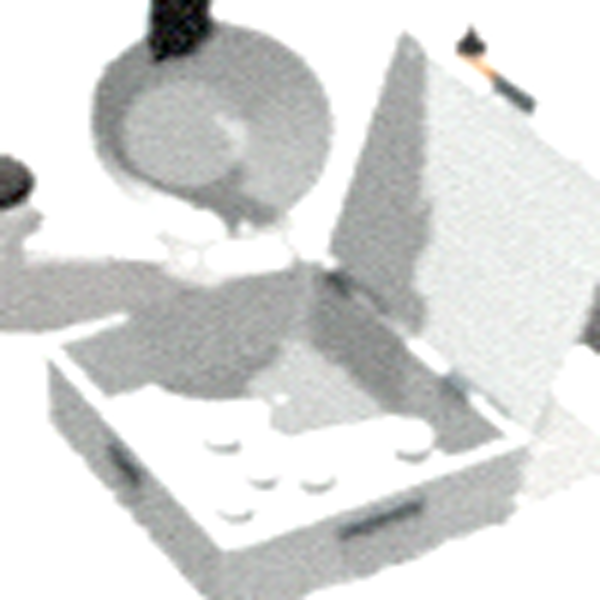

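```bash
python3 - <<'E'
from h import *
T=cupT(472.9,-300.2,0,6.1)
for n in("scene7","scene6","side6"):
    z=load(n);W=world(z)
    B=(W-T[:,3])@T[:,:3]
    m=(abs(B[...,0])<64)&(abs(B[...,1])<74)&(B[...,2]>12)&(B[...,2]<45)
    k,l,s,c=cv2.connectedComponentsWithStats(m.astype(np.uint8))
    print(n)
    for i in range(1,k):
        if s[i,4]>4: print(s[i],c[i].round(),np.median(B[l==i],0).round(),B[l==i][:,2].max().round())
# cup interior
from scipy.spatial.transform import Rotation as Ro
st=dict(tool_pos=np.array([474.89,-202.7,250.68]),ee_rot=np.array([0.079,3.117,0.267]))
o,Rc=tool2cup(st);W=world(load("side7"));Q=(W-o)@Rc
v,u=np.mgrid[180:235:3,305:350:3];
print(Q[180:232:3,306:348:3,2].round())
E
```

```text
scene7
[347 192  11   8  34] [353. 196.] [ 55. -13.  23.] 43.0
[366 199  11   6  31] [370. 201.] [  3. -12.  23.] 26.0
[378 202   7   4  21] [381. 203.] [-33. -16.  22.] 27.0
scene6
[351 194   7   6  23] [354. 197.] [ 53. -14.  22.] 28.0
[367 197  15   9  67] [374. 201.] [-20.  -0.  30.] 45.0
side6
[356 263   8   8  47] [359. 267.] [ 53. -22.  20.] 28.0
[321 265  26  18 230] [333. 273.] [-17. -14.  22.] 35.0
[[-331. -334. -332. -325.   70.   70.   72.   68. -325. -320. -316. -316.
  -312. -304.]
 [-323. -322. -319. -314.   65.   64.   62.   59.   57. -309. -300. -303.
  -302. -298.]
 [-306. -301. -301.   55.   58.   54.   54.   47.   47.   51.   55. -287.
  -288. -286.]
 [-295. -286.   53.   49.   45.   38.   37.   36.   40.   44.   50.   57.
  -271. -266.]
 [-286.   58.   47.   35.   25.   21.   23.   21.   28.   31.   42.   48.
    54. -251.]
 [-283.   48.   36.   19.   16.   10.   12.   15.   18.   26.   33.   42.
    51.   54.]
 [  54.   40.   25.    9.    7.    7.    8.   10.   11.   20.   28.   38.
    48.   55.]
 [  55.   32.   15.    8.    7.    6.   10.    4.    5.   16.   2
[... 214 characters left out ...]
.   14.    7.    7.    7.    6.    4.    6.   13.   25.   33.
    44.   54.]
 [-204.   46.   22.   11.    6.    6.    6.   nan    4.   16.   29.   34.
    42.   55.]
 [-198.   54.   39.   21.    9.    7.   10.   10.   16.   25.   32.   41.
    51.   54.]
 [-182. -187.   55.   37.   26.   25.   20.   21.   31.   31.   39.   51.
    53. -155.]
 [-173. -178. -173.   56.   44.   40.   34.   39.   40.   42.   52.   53.
  -146. -145.]
 [-167. -165. -156. -157.   56.   53.   54.   53.   53.   57. -140. -140.
  -140. -133.]
 [-152. -156. -150. -145. -146. -145. -141. -139. -137. -131. -131. -130.
  -129. -122.]
 [-144. -144. -143. -138. -136. -130. -134. -129. -129. -124. -126. -121.
   -31.  -25.]]
```

```bash
python3 - <<'E'
from h import *
z=load("scene7");im=z['p'][170:225,330:405,::-1].astype(float)*1.0
a=cv2.resize(im.astype(np.uint8),None,fx=8,fy=8,interpolation=cv2.INTER_CUBIC)
z=load("side7");im=np.clip(z['p'][180:235,300:360,::-1].astype(float)*1.8,0,255)
b=cv2.resize(im.astype(np.uint8),None,fx=8,fy=8,interpolation=cv2.INTER_CUBIC)
cv2.imwrite("pics/l1.png",a);cv2.imwrite("pics/l2.png",b)
E
```

```text
(no output)
```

View pics/l1.png

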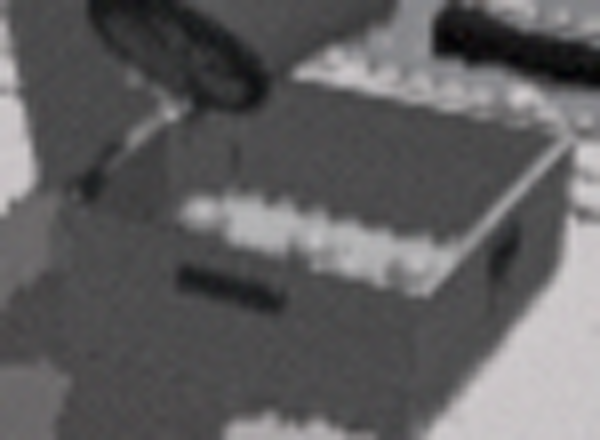

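View pics/l2.png

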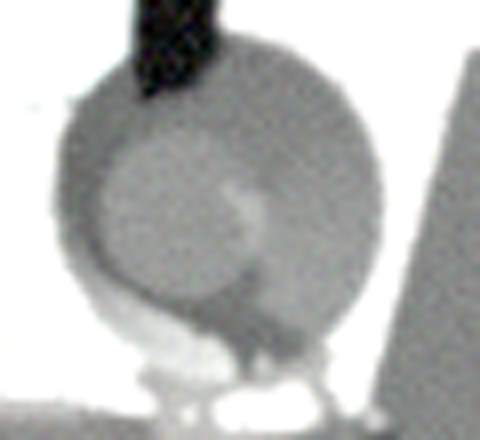

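```bash
python3 shot.py 8 wrist; python3 - <<'E'
from h import *
crop(load("side7"),250,160,450,310,4,"pics/m1.png")
E
```

```text
(no output)
```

View pics/wrist8.png

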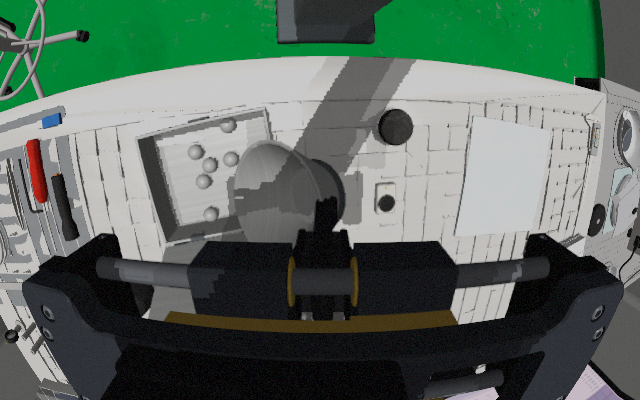

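View pics/m1.png

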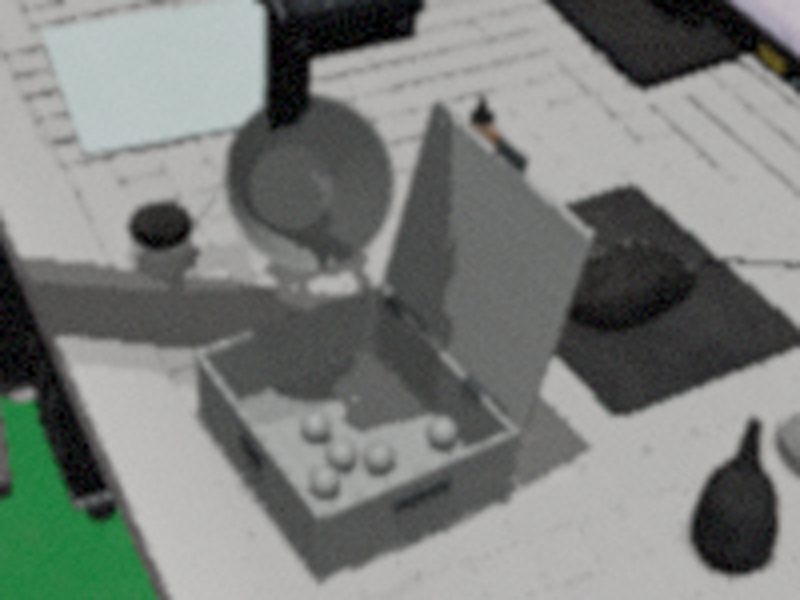

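View pics/scene7.png

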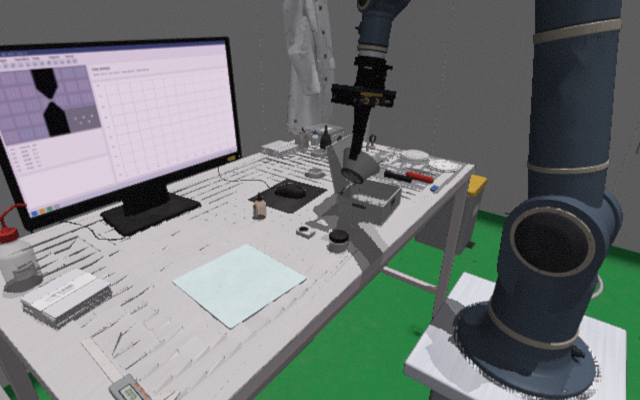

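The wrist view settles it: all six balls are inside the box, at (228,125), (196,152), (209,165), (204,181), (232,158) and (210,214), and the cup is empty. Next I'll tilt the cup upright and return it to the plate.

Request:
carry_out --targets '[[[1,12,2],[-6,0,0],5],[[1,24,3],[-13,0.5,0],5],[[2,36,2],[-20,1,0],5],[[2,47,0],[-27,1.2,0],5],[[3,57,-6],[-34,1.5,0],5],[[3,66,-12],[-40,1.8,0],5],[[3,73,-18],[-46,2,0],5],[[3,79,-22],[-50,2.2,0],5]]'

```text
t: 8.4
tool_pos: [476.0, -130.5, 225.5]
ee_rot: [-0.072, -2.942, 1.074]
wrist_force: [-0.3, 0.9, -3.5]
gripper_width: 9.7
```

```bash
python3 - <<'E'
from h import *
from bench import r
s=r.state();o,Rc=tool2cup(s);print(s['t'],s['tool_pos'],s['joint_pos'].round(2),s['gripper_width'],o,Rc[:,2].round(3))
R=rotz(-100)@TCr
p=np.array([520,182,56])+rotz(-100)@TCp;print(p);plan(p,R,s)
E
```

```text
8.4 [ 475.97958436 -130.53906193  225.48453382] [-0.45  0.25  0.26  2.06  0.69  1.14  0.93] 9.665539701588795 [ 472.46882087 -209.13472914  139.45369262] [-0.007  0.004  1.   ]
[534.1 259.1 142.3]
shift [ 58.1 389.6 -83.2] turn [ 0.2  0.4 -7.3] rows 9.7
```

Request:
carry_out --targets '[[[2,15,0],[0,0,0],5],[[7,45,0],[0,0,-1],5],[[12,80,0],[0,0,-1.5],5],[[17,115,-5],[0,0,-2],5],[[22,150,-10],[0,0,-3],5],[[27,185,-15],[0,0,-4],5],[[32,220,-20],[0,0,-5],5],[[37,255,-25],[0,0,-6],5]]'

```text
t: 9.07
tool_pos: [513.9, 124.1, 201.7]
ee_rot: [-0.231, -2.903, 1.05]
wrist_force: [1.4, 0.2, -2.8]
gripper_width: 9.6
```

Request:
carry_out --targets '[[[5,33,-5],[0,0,-0.3],5],[[10,65,-10],[0,0,-0.6],5],[[15,95,-18],[0,0,-1],5],[[18,117,-25],[0,0,-1.3],5],[[20,130,-35],[0,0,-1.3],5],[[21,135,-45],[0,0,-1.3],5],[[21,135,-50],[0,0,-1.3],5],[[21,135,-50],[0,0,-1.3],5]]'

```text
t: 9.73
tool_pos: [533.9, 255.1, 150.2]
ee_rot: [-0.26, -2.889, 1.056]
wrist_force: [-0.3, -1.1, -2.1]
gripper_width: 9.5
```

```bash
python3 - <<'E'
from h import *
from bench import r
s=r.state();o,Rc=tool2cup(s);print(s['t'],s['tool_pos'],s['joint_pos'].round(2),s['wrist_force'],s['gripper_width'],o,Rc[:,2].round(3))
R=rotz(-100)@TCr
p=np.array([520,182,10])+rotz(-100)@TCp;print(p);plan(p,R,s)
E
python3 shot.py 9 scene side
python3 - <<'E'
from h import *
a=load("scene9");b=load("side9");crop(a,140,150,300,320,3,"pics/n1.png");crop(b,230,80,340,190,4,"pics/n2.png")
x=cv2.imread("pics/n1.png");y=cv2.imread("pics/n2.png");h=max(x.shape[0],y.shape[0])
f=lambda q:cv2.copyMakeBorder(q,0,h-q.shape[0],0,0,0)
i=np.hstack([f(x),f(y)]);cv2.imwrite("pics/n.png",cv2.resize(i,None,fx=.85,fy=.85))
E
```

```text
9.7333 [533.91282748 255.14062497 150.16157457] [-0.8   0.69  0.1   1.52  0.37  1.5   0.56] [-0.32243784 -1.06785984 -2.07611263] 9.546438096916125 [520.02002786 177.62399245  64.20186424] [-0.005  0.005  1.   ]
[534.1 259.1  96.3]
shift [  0.2   4.  -53.9] turn [0.3 0.3 0.2] rows 1.3
```

View pics/n.png

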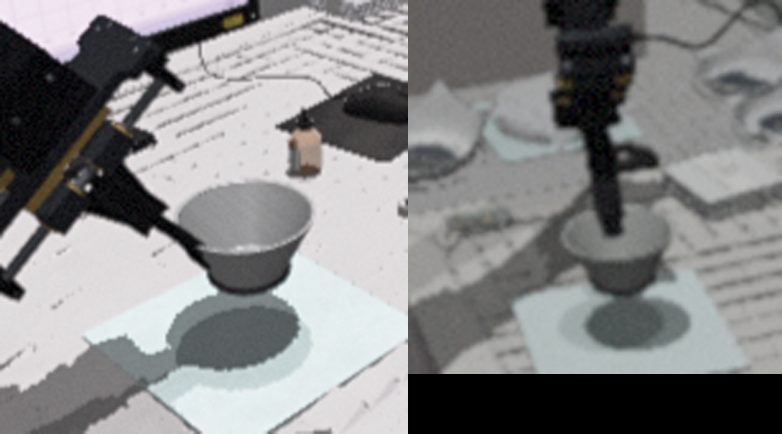

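The cup is level, empty and over the plate. Lowering gently.

Request:
carry_out --targets '[[[0,1,-15],[0,0,0],5],[[0,2,-30],[0,0,0],5],[[0,3,-42],[0,0,0],5],[[0,4,-50],[0,0,0],5],[[0,4,-53],[0,0,0],5],[[0,4,-55],[0,0,0],5],[[0,4,-55],[0,0,0],5],[[0,4,-55],[0,0,0],5]]'

```text
t: 10.5
tool_pos: [534.6, 261.4, 96.6]
ee_rot: [-0.259, -2.894, 1.053]
wrist_force: [-0.4, -0.2, -1.0]
gripper_width: 9.6
```

```bash
python3 - <<'E'
from h import *
from bench import r
s=r.state();o,Rc=tool2cup(s);print(s['t'],s['tool_pos'],s['wrist_force'],s['torque'],o,Rc[:,2].round(3))
E
```

```text
10.5 [534.64948717 261.43870019  96.63065343] [-0.44414839 -0.15017188 -1.0390129 ] [ 1.30827338 -0.26937956  0.01012987] [521.19514674 184.12516903  10.41865529] [-0.008  0.003  1.   ]
```

Request:
carry_out --targets '[[[0,0,-1.5],[0,0,0],5],[[0,0,-3],[0,0,0],5],[[0,0,-4],[0,0,0],5],[[0,0,-4],[0,0,0],5],[[0,0,-4],[0,0,0],5]]'

```text
t: 10.92
tool_pos: [534.5, 261.4, 92.6]
ee_rot: [-0.259, -2.893, 1.053]
wrist_force: [-0.3, 0.7, -0.6]
gripper_width: 9.9
```

```bash
python3 - <<'E'
from h import *
from bench import r
s=r.state();o,Rc=tool2cup(s);print(s['t'],s['tool_pos'],s['wrist_force'],s['torque'],o,Rc[:,2].round(3))
E
```

```text
10.9167 [534.48476007 261.41888945  92.57794717] [-0.31597444  0.74460663 -0.55232447] [ 1.18479538 -0.16560469  0.06132954] [521.01013396 184.09867847   6.37510832] [-0.008  0.003  1.   ]
```

Request:
carry_out --targets '[[[0,0,-0.5],[0,0,0],5],[[0,0,-1],[0,0,0],5],[[0,0,-1],[0,0,0],5]]'

```text
t: 11.17
tool_pos: [534.6, 261.6, 92.3]
ee_rot: [-0.259, -2.893, 1.054]
wrist_force: [0.1, 2.6, 5.1]
gripper_width: 9.5
```

```bash
python3 - <<'E'
from h import *
from bench import r
s=r.state();o,Rc=tool2cup(s);print(s['t'],s['tool_pos'],s['wrist_force'],s['torque'],o,Rc[:,2].round(3))
E
python3 shot.py 10 scene side
python3 - <<'E'
from h import *
a=load("scene10");b=load("side10");crop(a,180,220,310,330,4,"pics/n1.png");crop(b,250,110,340,200,5,"pics/n2.png")
x=cv2.imread("pics/n1.png");y=cv2.imread("pics/n2.png");h=max(x.shape[0],y.shape[0])
f=lambda q:cv2.copyMakeBorder(q,0,h-q.shape[0],0,0,0)
i=np.hstack([f(x),f(y)]);cv2.imwrite("pics/q.png",cv2.resize(i,None,fx=.8,fy=.8))
E
```

```text
11.1667 [534.58515492 261.60646036  92.33627027] [0.0762344  2.58301693 5.05363192] [ 0.29185123  0.23510406 -0.09405045] [521.14579593 184.24102898   6.16850566] [-0.008  0.003  1.   ]
```

View pics/q.png

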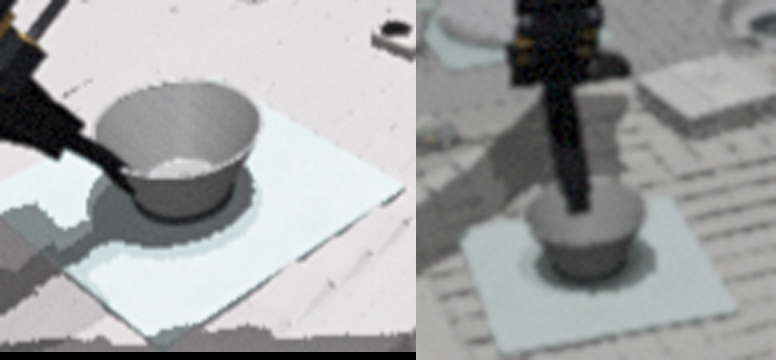

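Firm contact, 5 N on the plate. Releasing to 45 mm, then backing off along the blade.

Request:
carry_out --targets '[[[0,0,0.3],[0,0,0],14],[[0,0,0.3],[0,0,0],20],[[0,0,0.3],[0,0,0],30],[[0,0,0.3],[0,0,0],40],[[0,0,0.3],[0,0,0],45],[[0,0,0.3],[0,0,0],45],[[0,0,0.3],[0,0,0],45],[[0,0,0.3],[0,0,0],45]]'

```text
t: 11.93
tool_pos: [534.4, 261.3, 91.6]
ee_rot: [-0.259, -2.893, 1.053]
wrist_force: [0.5, -0.9, -0.4]
gripper_width: 43.4
```

Request:
carry_out --targets '[[[1,8,9],[0,0,0],45],[[3,20,24],[0,0,0],45],[[6,36,44],[0,0,0],45],[[9,52,63],[0,0,0],45],[[12,68,82],[0,0,0],45],[[14,80,100],[0,0,0],45],[[14,80,120],[0,0,0],45],[[14,80,140],[0,0,0],45]]'

```text
t: 12.6
tool_pos: [548.0, 343.1, 232.8]
ee_rot: [-0.256, -2.894, 1.052]
wrist_force: [0.2, -0.1, -0.9]
gripper_width: 45.2
```

```bash
python3 shot.py 11 scene side
python3 - <<'E'
from h import *
from bench import r
s=r.state();print(s['t'],s['tool_pos'],s['gripper_width'],s['joint_pos'].round(2))
a=load("scene11");b=load("side11");crop(a,150,180,310,330,4,"pics/n1.png");crop(b,230,70,340,200,5,"pics/n2.png")
x=cv2.imread("pics/n1.png");y=cv2.imread("pics/n2.png");h=max(x.shape[0],y.shape[0])
f=lambda q:cv2.copyMakeBorder(q,0,h-q.shape[0],0,0,0)
i=np.hstack([f(x),f(y)]);cv2.imwrite("pics/s.png",cv2.resize(i,None,fx=.65,fy=.65))
E
```

```text
12.7 [549.5818424  343.02278282 235.85404813] 44.872893828650625 [-0.86  0.71  0.09  1.26  0.34  1.74  0.59]
```

View pics/s.png

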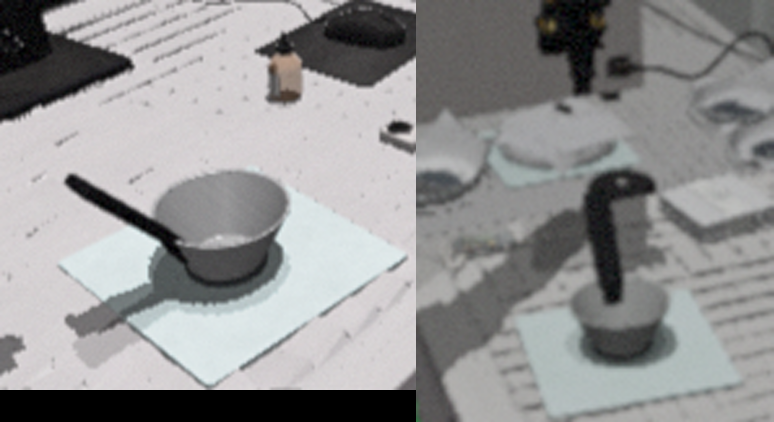

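The cup stands squarely on the plate with the gripper clear of it. Now the lid: checking where the camera sits on the tool and planning the lid push.

```bash
cat >> h.py <<'E'
def vertR(az):
    a=np.radians(az);y=np.array([np.cos(a),np.sin(a),0]);z=np.array([0,0,-1.]);return np.c_[np.cross(y,z),y,z]
def boxp(x,y,z):
    return tf(cupT(472.9,-300.2,0,6.1),[x,y,z])[0]
E
python3 - <<'E'
from h import *
from bench import r
s=r.state();i=r.camera_info("wrist");R0=Ro.from_rotvec(s['ee_rot']).as_matrix()
print("cam in tool",R0.T@(-np.array(i['R']).T@np.array(i['t'])-s['tool_pos']))
R=vertR(85);plan(boxp(175,0,300),R,s);print(boxp(175,0,300))
E
```

```text
cam in tool [  78.67323573   -0.22336093 -161.91695611]
shift [  97.3 -624.6   64.1] turn [39.4 -4.5  5.1] rows 15.2
[ 646.90914022 -281.60378752  300.        ]
```

Request:
carry_out --targets '[[[4,-20,20],[5,-0.5,0.6],20],[[10,-55,45],[10,-1,1.2],10],[[16,-90,60],[15,-1.5,2],0],[[22,-130,64],[20,-2,2.5],0],[[28,-170,64],[25,-2.8,3],0],[[34,-210,64],[30,-3.4,4],0],[[40,-250,64],[35,-4,4.5],0],[[46,-290,64],[39.4,-4.5,5.1],0]]'

```text
t: 13.37
tool_pos: [594.1, 49.2, 296.8]
ee_rot: [-0.132, -3.138, 0.002]
wrist_force: [1.4, 0.0, -0.1]
gripper_width: 3.1
```

```bash
python3 - <<'E'
from h import *
from bench import r
s=r.state();print(s['t'],s['tool_pos'],s['joint_pos'].round(2))
R=vertR(85);plan(boxp(165,0,280),R,s)
E
```

```text
13.3667 [594.09003972  49.23400788 296.78613748] [-0.22  0.28  0.09  1.64 -0.02  1.22  1.36]
shift [  42.9 -331.9  -16.8] turn [ 0.1 -0.  -0.2] rows 8.0
```

Request:
carry_out --targets '[[[8,-40,0],[0,0,0],0],[[14,-80,0],[0,0,0],0],[[20,-120,0],[0,0,0],0],[[26,-160,0],[0,0,0],0],[[32,-200,0],[0,0,0],0],[[38,-240,-5],[0,0,0],0],[[43,-280,-10],[0,0,0],0],[[43,-315,-17],[0,0,0],0]]'

```text
t: 14.03
tool_pos: [637.8, -266.3, 278.4]
ee_rot: [-0.133, -3.136, 0.01]
wrist_force: [0.5, 0.1, -0.9]
gripper_width: 0.6
```

```bash
python3 - <<'E'
from h import *
from bench import r
s=r.state();print(s['t'],s['tool_pos'],s['joint_pos'].round(2))
R=vertR(85);plan(boxp(165,0,160),R,s)
E
python3 shot.py 12 scene side wrist
```

```text
14.0333 [ 637.75705294 -266.26194061  278.42467118] [ 0.19  0.46  0.21  1.43 -0.09  1.26  1.89]
shift [  -0.8  -16.4 -118.4] turn [ 0.4 -0.2 -0.1] rows 2.9
```

View pics/side12.png

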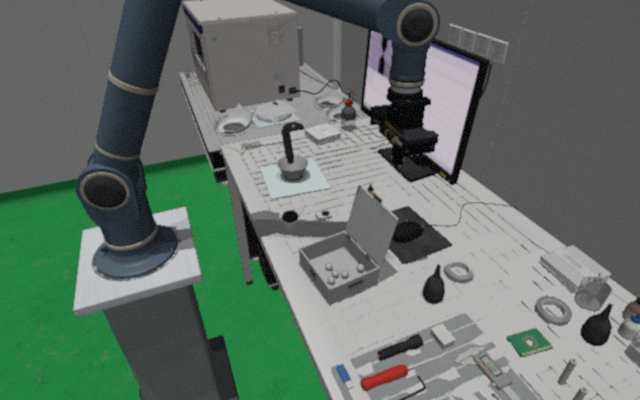

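View pics/wrist12.png

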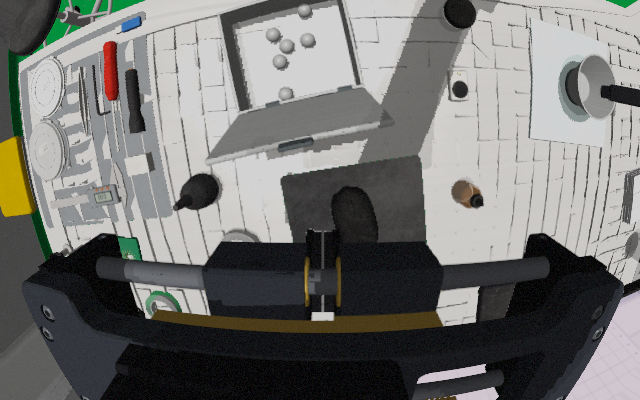

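The wrist view again shows all six balls in the box, with the lid in front of the fingers and its tab at (295,145). Descending behind the lid.

Request:
carry_out --targets '[[[0,-6,-25],[0,0,0],0],[[0,-12,-55],[0,0,0],0],[[0,-16,-85],[0,0,0],0],[[-1,-16,-110],[0,0,0],0],[[-10,-17,-118],[0,0,0],0],[[-20,-18,-118],[0,0,0],0],[[-30,-19,-118],[0,0,0],0],[[-30,-19,-118],[0,0,0],0]]'

```text
t: 14.85
tool_pos: [605.9, -283.2, 162.2]
ee_rot: [-0.134, -3.136, 0.01]
wrist_force: [0.9, -0.1, 0.6]
gripper_width: 0.7
```

```bash
cat >> h.py <<'E'
def inbox(p): 
    T=cupT(472.9,-300.2,0,6.1);return (np.array(p)-T[:,3])@T[:,:3]
E
python3 - <<'E'
from h import *
from bench import r
s=r.state();print(s['t'],s['tool_pos'],inbox(s['tool_pos']),s['wrist_force'],s['joint_pos'].round(2))
for th in (105,95,85,75,65,55,45,35,25,15,8,3,0):
    t=np.radians(th);rho=105;h=6+8*np.sin(t);x=70-rho*np.cos(t)+h*np.sin(t);z=60+rho*np.sin(t)+h*np.cos(t)
    print(th,(boxp(x,0,z)-s['tool_pos']).round(0))
E
python3 shot.py 13 scene side
```

```text
14.85 [ 605.93520997 -283.15807028  162.17045723] [134.09290201   2.80857432 162.17045723] [ 0.9339423  -0.07692305  0.58939477] [ 0.23  0.51  0.2   1.62 -0.1   1.02  1.95]
105 [-23.  -5.  -4.]
95 [-40.  -7.   1.]
85 [-59.  -9.   4.]
75 [-77. -11.   3.]
65 [-96. -13.  -1.]
55 [-113.  -15.   -9.]
45 [-129.  -17.  -20.]
35 [-143.  -18.  -33.]
25 [-154.  -19.  -49.]
15 [-162.  -20.  -67.]
8 [-166.  -21.  -81.]
3 [-167.  -21.  -90.]
0 [-168.  -21.  -96.]
```

View pics/side13.png

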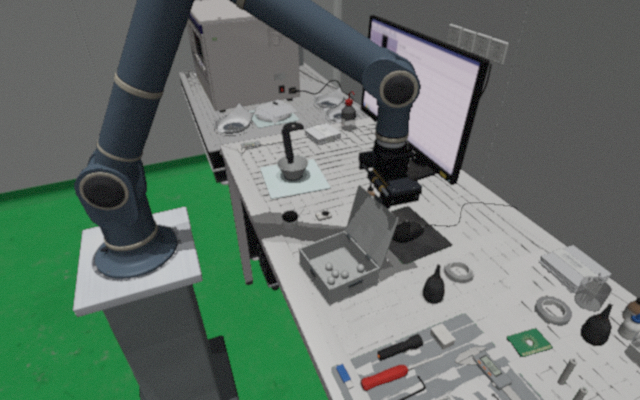

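Fingers are behind the lid. Sweeping it over along the arc.

Request:
carry_out --targets '[[[-12,-2,-3],[0,0,0],0],[[-23,-4,-4],[0,0,0],0],[[-32,-6,-1],[0,0,0],0],[[-40,-7,1],[0,0,0],0],[[-50,-8,3],[0,0,0],0],[[-59,-9,4],[0,0,0],0],[[-68,-10,4],[0,0,0],0],[[-77,-11,3],[0,0,0],0]]'

```text
t: 15.62
tool_pos: [529.9, -293.9, 164.0]
ee_rot: [-0.133, -3.137, 0.009]
wrist_force: [1.9, -0.1, -0.5]
gripper_width: 0.5
```

```bash
python3 - <<'E'
from h import *
from bench import r
s=r.state();print(s['t'],s['tool_pos'],inbox(s['tool_pos']),s['wrist_force'],s['torque'],s['joint_pos'].round(2))
E
python3 shot.py 14 side scene; python3 - <<'E'
from h import *
crop(load("side14"),280,120,440,310,3,"pics/u.png")
E
```

```text
15.6167 [ 529.85893712 -293.9124312   164.04235759] [ 57.30457509   0.19927968 164.04235759] [ 1.90201916 -0.10748985 -0.52329618] [ 0.06917163 -0.41887783 -0.01816453] [ 0.28  0.41  0.2   1.78 -0.09  0.96  2.01]
```

View pics/u.png

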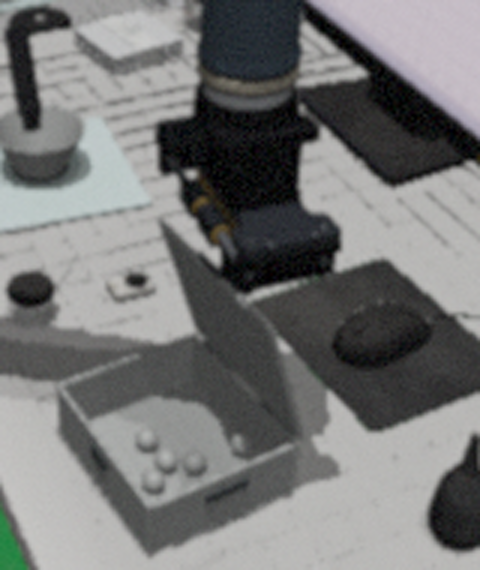

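The lid is following the fingers, now about 75° open at about 2 N as expected. Continuing.

Request:
carry_out --targets '[[[-10,-1,-1],[0,0,0],0],[[-19,-2,-4],[0,0,0],0],[[-28,-3,-8],[0,0,0],0],[[-36,-4,-12],[0,0,0],0],[[-44,-5,-17],[0,0,0],0],[[-52,-6,-23],[0,0,0],0],[[-59,-6,-29],[0,0,0],0],[[-66,-7,-36],[0,0,0],0]]'

```text
t: 16.38
tool_pos: [463.5, -300.8, 127.0]
ee_rot: [-0.133, -3.135, 0.009]
wrist_force: [1.1, -0.1, 0.5]
gripper_width: 0.7
```

Request:
carry_out --targets '[[[-6,-1,-8],[0,0,0],0],[[-11,-1,-16],[0,0,0],0],[[-15,-1,-25],[0,0,0],0],[[-19,-2,-34],[0,0,0],0],[[-21,-2,-41],[0,0,0],0],[[-22,-2,-46],[0,0,0],0],[[-22,-2,-48],[0,0,0],0]]'

```text
t: 16.97
tool_pos: [441.4, -302.4, 78.4]
ee_rot: [-0.133, -3.133, 0.007]
wrist_force: [0.3, -0.6, 0.3]
gripper_width: 1.1
```

```bash
python3 - <<'E'
from h import *
from bench import r
s=r.state();print(s['t'],s['tool_pos'],inbox(s['tool_pos']),s['wrist_force'],s['torque'],s['joint_pos'].round(2))
E
python3 shot.py 15 side scene; python3 - <<'E'
from h import *
crop(load("side15"),280,120,440,310,3,"pics/u2.png")
E
```

```text
16.9667 [ 441.41232734 -302.35727791   78.40495145] [-31.53862884   1.20094502  78.40495145] [ 0.26515833 -0.62242365  0.29102296] [ 0.0010337   0.10768038 -0.03935268] [ 0.36  0.42  0.2   2.01 -0.11  0.72  2.11]
```

View pics/u2.png

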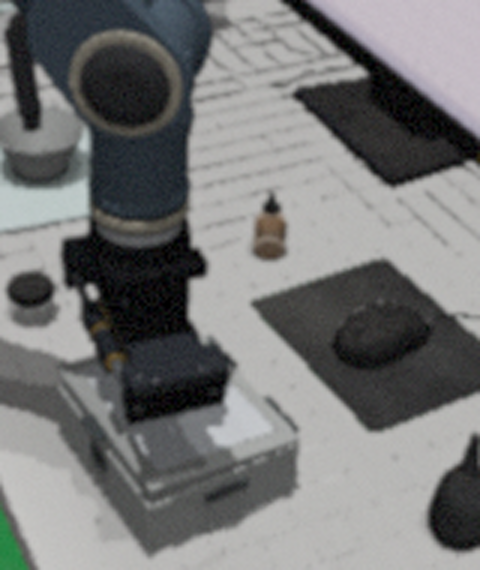

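The lid is nearly down. Pressing it home in small steps.

Request:
carry_out --targets '[[[0,0,-3],[0,0,0],0],[[0,0,-6],[0,0,0],0],[[0,0,-8],[0,0,0],0],[[0,0,-10],[0,0,0],0],[[0,0,-11],[0,0,0],0],[[0,0,-11],[0,0,0],0]]'

```text
t: 17.57
tool_pos: [442.3, -302.6, 68.4]
ee_rot: [-0.132, -3.135, 0.009]
wrist_force: [0.3, 0.5, -0.2]
gripper_width: 0.4
```

```bash
python3 - <<'E'
from bench import r
s=r.state();print(s['t'],s['tool_pos'],s['wrist_force'],s['torque'])
E
```

```text
17.5667 [ 442.32988435 -302.55843925   68.38382045] [ 0.34090997  0.45569466 -0.18115865] [ 0.03392267 -0.00841753 -0.00413373]
```

Request:
carry_out --targets '[[[0,0,-1],[0,0,0],0],[[0,0,-2],[0,0,0],0],[[0,0,-3],[0,0,0],0],[[0,0,-3],[0,0,0],0]]'

```text
t: 17.9
tool_pos: [442.4, -302.6, 66.8]
ee_rot: [-0.133, -3.135, 0.008]
wrist_force: [-2.3, 1.7, 10.3]
gripper_width: 0.7
```

```bash
python3 - <<'E'
from bench import r
s=r.state();print(s['t'],s['tool_pos'],s['wrist_force'],s['torque'])
E
```

```text
17.9 [ 442.40337491 -302.61833986   66.78241295] [-2.25317595  1.66849952 10.31629674] [0.45476307 0.6680503  0.00719739]
```

Request:
carry_out --targets '[[[0,0,-1],[0,0,0],0],[[0,0,-2],[0,0,0],0],[[0,0,-2],[0,0,0],0]]'

```text
t: 18.15
tool_pos: [442.5, -302.7, 66.6]
ee_rot: [-0.133, -3.136, 0.007]
wrist_force: [-6.4, 4.8, 24.1]
gripper_width: 0.2
```

```bash
python3 - <<'E'
from bench import r
s=r.state();print(s['t'],s['tool_pos'],s['wrist_force'],s['torque'])
E
```

```text
18.15 [ 442.46292298 -302.67745744   66.57975694] [-6.36599927  4.79936651 24.1272924 ] [1.03721568 1.52465392 0.01322854]
```

It is against a hard stop: z = 66.6 at 24 N, and a shut lid's top is 66. Lifting off and inspecting.

Request:
carry_out --targets '[[[0,0,4],[0,0,0],0],[[0,0,15],[0,0,0],0],[[0,0,40],[0,0,0],0],[[0,0,75],[0,0,0],0],[[0,20,110],[0,0,0],0],[[0,50,145],[0,0,0],0],[[0,80,180],[0,0,0],0],[[0,100,200],[0,0,0],0]]'

```text
t: 18.82
tool_pos: [442.4, -201.6, 266.3]
ee_rot: [-0.133, -3.137, 0.01]
wrist_force: [1.1, 0.3, -0.8]
gripper_width: 0.3
```

```bash
python3 shot.py 16 side scene; python3 - <<'E'
from h import *
from bench import r
s=r.state();print(s['t'],s['tool_pos'],s['wrist_force'])
T=cupT(472.9,-300.2,0,6.1)
for n in("side16","scene16"):
    z=load(n);W=world(z);B=(W-T[:,3])@T[:,:3]
    m=(abs(B[...,0])<60)&(abs(B[...,1])<70)&(B[...,2]>45)&(B[...,2]<85)
    Q=B[m];A=np.c_[Q[:,:2],np.ones(len(Q))];c=np.linalg.lstsq(A,Q[:,2],rcond=None)[0];print(n,m.sum(),c,"angle",-c[0])
    P=W.reshape(-1,3);C=z['p'].reshape(-1,3).astype(int);k=np.isfinite(P).all(1);P=P[k];C=C[k];D=C.sum(1)
    from scipy.optimize import least_squares
    w=P[(P[:,2]>20)&(P[:,2]<62)&(D>130)&(np.hypot(P[:,0]-521,P[:,1]-184)<80)]
    def f(p):
        rr=np.hypot(w[:,0]-p[0],w[:,1]-p[1]);e=rr-34-(w[:,2]-6)*22/56;return np.where(abs(e)<abs(e+4.4),e,e+4.4)
    q=least_squares(f,[521,184],loss='soft_l1').x;print("cup",q)
    for nm,(x,y) in dict(jar=(435,-70),loupe=(531,-78),blow=(642,-468),bottle=(682,-49)).items():
        m=(np.hypot(P[:,0]-x,P[:,1]-y)<60)&(P[:,2]>10)
        if m.sum()>3: print(nm,np.median(P[m],0).round())
crop(load("side16"),240,100,450,310,2.8,"pics/v.png")
E
```

```text
18.9167 [ 445.51565417 -199.21121165  268.63092669] [ 0.12128612 -0.06685371  0.78594197]
side16 1928 [7.61804824e-04 5.18033186e-04 6.86080592e+01] angle -0.0007618048237809178
cup [522.84254309 182.09292573]
jar [422. -84.  42.]
loupe [532. -70.  14.]
blow [ 642. -468.   49.]
bottle [687. -73.  41.]
scene16 800 [-1.17419530e-03 -2.31127031e-03  6.90933432e+01] angle 0.0011741953025685861
cup [520.02713423 186.02173263]
jar [ 430. -102.  353.]
loupe [519. -72.  15.]
blow [ 643. -444.   44.]
bottle [683. -55.  39.]
```

View pics/v.png

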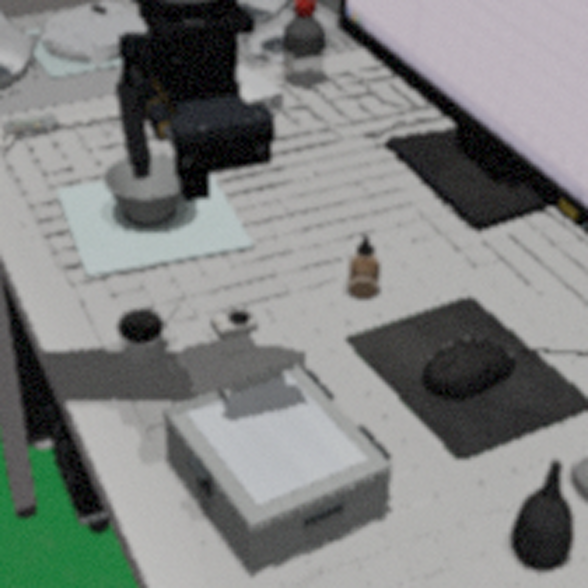

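View pics/scene16.png

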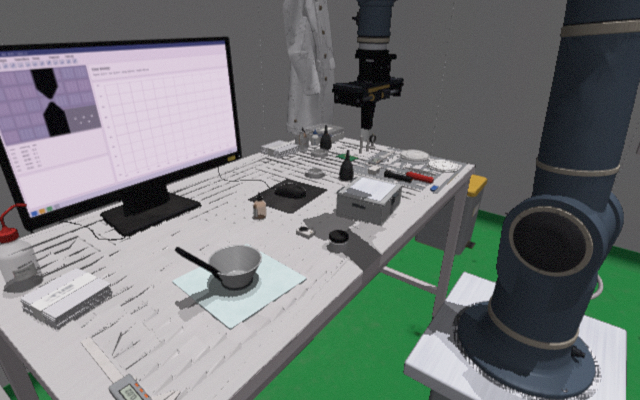

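The lid is flat (fitted angle about 0.001 rad), the cup stands on the plate near (521,184), and the bystanders are where they were. Handing in.

```bash
python3 -c "
from bench import r
print(r.hand_in())"
```

```text
the job is handed in; nothing more can be done
None
```

I poured all six balls into the box, stood the empty cup back on the glass plate, pushed the lid shut and handed the job in with the arm clear. The clock read about 19 s; `hand_in` reports no verdict, so what follows is from my own last checks.

- **Balls:** two wrist pictures showed all six inside the box before the lid closed. The side camera had shown only five, because the box wall hid one.
- **Lid:** depth fits from both cameras gave an angle of about 0.001 rad. It came against a hard stop at z = 66.6 mm under 24 N.
- **Cup:** the two cameras put its axis within about 4 mm of each other, near (521, 184) mm. That is about 10 mm from the plate's middle, and it stood upright in both pictures.
- **Bystanders:** none looks moved in the last pictures. The final depth readings for the jar, bottle and blower disagreed with the earlier ones by up to 33 mm in plan. The jar's reading in the scene view was plainly wrong (353 mm high). I put this down to the other things and shadows in view, not to movement, and did not measure their positions more closely.

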